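# Clear the scale pan and weigh out the stone nodules

## Robot

A 7-joint arm with a two-finger parallel gripper is mounted at the origin on the work surface. World frame = base frame: x ahead of the robot, y to its left, z up, the work surface at z = 0. Lengths are in mm, angles in rad, forces in N, time in s.
With the tool pointing down it reaches from about 400 to 850 mm from the base axis. Payload 10.4 kg.
Tool frame: the origin (TCP) lies midway between the tips of the shut fingers; the grasp point (between the pads) lies 19 mm behind it; y points along the fingers, x is the direction in which the jaws open and shut, and the axes are right-handed (so a half turn about y gives the same grasp; the last joint's range is limited). The gripper opens to 87 mm and grips with 3 to 60 N. Pads are 19 mm wide; open, the fingers measure 117 mm over their backs; the gripper's body (75 mm by 190 mm) begins 51 mm behind the grasp point.
Start: joints at [-1.24, 0.332, -0.065, 1.46, 0.022, 1.35, -0.088], TCP at [216.529, 586.319, 197.776] pointing down, gripper open.
Joint ranges: [-2.6, 2.6], [-0.5, 2.12], [-1.47, 1.34], [0.16, 2.42], [-1.27, 4.41], [0.06, 2.06], [-2.6, 2.6]. Speed limits (rad/s): [2.22, 2.22, 2.79, 2.79, 3.14, 3.14, 3.14].

## Interface

Orientations are given as a unit quaternion [w, x, y, z].
In Python, from rig import env, imaging, order gives the robot as it stands.
- The arm moves only by the tool arm_command, never from a script. Its argument "increments" is text: rows parted by semicolons, each of 7 numbers parted by spaces: the turn, a rotation vector about the tool's x, y, z in rad, then the shift along the tool's x, y, z in m, then the closure, from -1 (fully open) to 1 (shut), so that 0 is half open. In form: wx wy wz tx ty tz hand; .... A call has 1 to 5 rows; each row is the pose to reach, as a shift and turn from the pose commanded when the call began, along the tool's axes at that moment; what a row does not reach only later rows make up. A row lasts 1/12 s, in which the tool goes at most 41.7 mm and 7.16 degrees, less where a joint would pass 70% of its speed; a pose out of reach is approached as far as the arm can. A call with a gripper value outside its range is refused whole. The fingers move at their own pace and stop on an object; the grip force is fixed at half the most. Time passes only in rows, so rows that repeat a pose let the fingers close. It gives the time, the measured TCP pose, the force and the opening at its end, in the units of the state.
- env.read_state(): the state, without advancing time (a new reading comes with each control period).
- imaging.snapshot(name): name is "side" or "top" or "wrist"; returns the picture (420x560x3 uint8, blue, green, red); there is no depth.
- imaging.camera_model(name): a dict with "mtx" (3x3 intrinsics, pixels), "pose" (4x4, takes a point from camera to world coordinates); the wrist camera has in their place "T_tool_cam" (4x4, takes a point from camera to tool coordinates, whose origin is the TCP and whose axes are the tool frame's). Camera axes: x right, y down, z forward; pixel columns grow to the right and rows downward; lengths in mm; the calibration is good to about 2 mm. The wrist camera is an equidistant fisheye: a pixel r from the principal point sees the ray r / f radians off the axis. A picture is of the moment at which its call begins: read the wrist's pose just before it. camera_model takes no time and is no camera call.
- order.job_done(): hands the job in, once; it reports no verdict.
Trained networks look in the newest picture that a camera, given by its name, has taken for a name from the list of things; names that differ only in an ending like _2 or _b are one class to them, and where a whole thing is asked for, a point or a joint stands for the part that bears it (a point fixed in the world has none). Each returns a list of dicts, best first, with "confidence" (0 to 1); they miss things now and then, are a little off and sometimes report something else, mostly with a low value. They report only what shows in the picture. A call takes as long as a camera call. They do not tell look-alikes from the thing itself.
- imaging.search_frame(camera, label): "xy" ([column, row] in pixels, amid what is visible of it).
The state is a dict: "clock": time; "qpos": joint angles; "qvel": joint speeds; "joint_torque": joint torques, N m; "position": TCP position; "ee_rot": TCP orientation; "wrist_force": force on the tool from outside, world axes, zero at the start; "torque": the same for the moment, N m; "opening": finger opening in mm.
Only numpy, scipy, OpenCV 4.12 (cv2) and the standard library are available. Lean on these libraries where they do the work, as an engineer would, in place of code of your own. Each camera call takes 0.05 s, during which the arm holds its last target. There are 200 camera calls.

## Task

The scraper was left lying in the pan of the spring scale: lift it out and lay it, without letting it drop, fully home in its own cut-out in the blue tool tray. Then push the scale's two paddles one after the other to tip both troughs and pour all four stone nodules into the pan, letting the pan settle part-way after the first trough, until the weight brings the pan down onto its stop. Do not touch the stones with the gripper or spill any, let both troughs go back to level, and leave the other things on the table where they are.

Things in the scene. Friction and masses are not known exactly. Their poses are not given: they have to be found in the camera images.
- scale: grey fixed scale unit, base 220 x 560 x 15 mm: square metal pan in the middle, a tipping trough on each side (left at +y, right at -y), blue column 32 mm wide and 220 mm high behind the pan (x = 120 to 150 mm, its head from x = 96 mm). Origin: on the table under the pan's centre; x away from the robot, y to the left, z up
- pan (a joint): how far the spring-hung pan has sunk, m: 0 = top (stays there under less than about 2 N), 0.025 = resting on the hard stop. Two nodules sink it about 9 to 17 mm, all four put it on the stop
- pan_floor (a point): centre of the inner floor of the metal pan; the pan is 192 mm (x) by 212 mm (y) inside, walls 45 mm high and 4 mm thick; the floor starts 75 mm above the table. Axes as the scale's
- trough_left (a joint): tilt of the left (yellow-ended) trough, rad: 0 = level, at rest; grows to 1.1 (its stop) as the trough tips its open end down into the pan. The stones begin to slide at roughly 0.4 to 0.8; 1.0 or more, held for half a second, empties it. Its weight and a light spring bring it back to level when let go
- trough_right (a joint): tilt of the right (green-ended) trough, rad: 0 = level, at rest; grows to 1.1 (its stop) as the trough tips its open end down into the pan. The stones begin to slide at roughly 0.4 to 0.8; 1.0 or more, held for half a second, empties it. Its weight and a light spring bring it back to level when let go
- left_hinge (a point): point on the left trough's hinge axis, which runs along the scale's x at z = 155 mm, level with the trough's floor. The trough is an aluminium channel 78 mm wide inside, walls 42 mm high, from 24 mm inward of the hinge (open end, over the pan) to 150 mm outward (yellow closed end); posts beside the hinge reach z = 168 mm
- right_hinge (a point): point on the right trough's hinge axis, which runs along the scale's x at z = 155 mm, level with the trough's floor. The trough is an aluminium channel 78 mm wide inside, walls 42 mm high, from 24 mm inward of the hinge (open end, over the pan) to 150 mm outward (green closed end); posts beside the hinge reach z = 168 mm
- left_paddle (a point): centre of the left trough's yellow paddle: plate 40 mm wide (scale's x), 80 high, 6 thick, turning with the trough. At rest it leans 35 degrees from upright, away from the pan; at full tip 28 degrees towards it. Push its outer side level towards the pan (scale's -y), under 10 N, about 100 mm, 55 mm above the hinge; clear there over z = 175 mm. Its top is at z = 260 mm at rest, 280 at most
- right_paddle (a point): centre of the right trough's green paddle: plate 40 mm wide (scale's x), 80 high, 6 thick, turning with the trough. At rest it leans 35 degrees from upright, away from the pan; at full tip 28 degrees towards it. Push its outer side level towards the pan (scale's +y), under 10 N, about 100 mm, 55 mm above the hinge; clear there over z = 175 mm. Its top is at z = 260 mm at rest, 280 at most
- scraper: scraper 150 mm long, 120 g: orange handle 95 mm long, 22 mm wide, 26 mm high, from x = -75 to +20 mm; flat steel blade 45 mm long, 50 mm wide, 4 mm thick, from x = +30 to +75 mm. Origin on its underside at mid-length (0, 0, 0), which is also under its centre of mass; x towards the blade, z up. Starts flat on the pan's floor, at a widely varying yaw
- tray: fixed tool tray 200 x 125 mm, 20 mm high, blue foam on a yellow base, origin under its centre, x along its length. Two cut-outs along x, 12 mm deep: the scraper's, centred at y = +20 mm, and the brush's at y = -33 mm, in which the brush lies (below the foam's top)
- cutout (a point): centre of the floor of the scraper's cut-out, 8 mm above the table, 12 mm below the foam's top; the scraper is home when its origin lies here with the same axes. Handle part x = -78 to +27 mm, 28 mm wide; blade part x = +27 to +78 mm, 56 mm wide: about 3 mm clearance all round; only this way round fits. A home handle stands 14 mm out of the foam
- nodule1: flattened round sandy-brown stone nodule, 58 mm across, 42 mm thick, about 200 g (170 to 230 g); origin at its centre. Two start in each trough, lying flat on its floor, about 47 and 112 mm outward of the hinge
- nodule2: flattened round sandy-brown stone nodule, 58 mm across, 42 mm thick, about 200 g (170 to 230 g); origin at its centre. Two start in each trough, lying flat on its floor, about 47 and 112 mm outward of the hinge
- nodule3: flattened round sandy-brown stone nodule, 58 mm across, 42 mm thick, about 200 g (170 to 230 g); origin at its centre. Two start in each trough, lying flat on its floor, about 47 and 112 mm outward of the hinge
- nodule4: flattened round sandy-brown stone nodule, 58 mm across, 42 mm thick, about 200 g (170 to 230 g); origin at its centre. Two start in each trough, lying flat on its floor, about 47 and 112 mm outward of the hinge
- brush: bystander: flat brush 160 mm long, lying in the tray's other cut-out
- bottle: bystander: white bottle with green cap, 70 mm across, 170 mm high, origin under it
- jar: bystander: clear jar, 60 mm across, 70 mm high, origin under it
- beaker: bystander: clear open beaker, 76 mm across, 90 mm high, origin under it
- scoop: bystander: flat steel scoop 150 mm long lying on the table, origin under it
- fossil: bystander: sandstone fossil block 130 x 100 x 73 mm, origin under it
Things that resemble listed ones, but are neither listed nor needed, are in the scene too. Leave any red look-alike of the nodule2 alone.

How it is judged:
By the outcome, as a careful person would: the job done as asked, in the order asked, and still so for the second after the job is handed in, with the robot touching nothing.
It also fails if it takes over 72 s, if anything falls off the work surface, if the arm or the gripper's body presses on something with over 40 N, if the wrist force passes 120 N, or if a joint passes its speed limit or range.

## Working session

There is one attempt and no reset: what is moved stays moved. The work goes in short steps, Python scripts to look and compute and a tool call to move; the robot and the scene stay as the last step left them, time stands still between calls to the robot, and variables do not carry over. Pictures are saved under pics/ and viewed, about 8 in all and at most 12, crops included, and the job is handed in when it is done.

Besides the shell and the picture viewer there is one more tool, called after "Emit:" as name(argument=value, ...) on one line, values as JSON. arm_command: Moves the arm, as the interface text tells. Its arguments: {"type":"object","properties":{"increments":{"type":"string"}},"required":["increments"]}

```bash
ls; mkdir -p pics; python3 - <<'E'
from rig import env, imaging
import cv2,numpy as np
s=env.read_state();print(s)
for c in("side","top","wrist"):
    im=imaging.snapshot(c);cv2.imwrite(f"pics/{c}0.png",im)
    m=imaging.camera_model(c);print(c,{k:np.round(np.array(v),3).tolist() if not isinstance(v,str) else v for k,v in m.items()})
    if c!="wrist":
        for l in["scale","pan_floor","left_paddle","right_paddle","left_hinge","right_hinge","scraper","tray","cutout","nodule1"]:
            print(c,l,[(np.round(d["xy"]).tolist(),round(d["confidence"],2)) for d in imaging.search_frame(c,l)][:5])
E
```

```text
pics
{'clock': 0.0, 'qpos': array([-1.23959729,  0.33289322, -0.06469343,  1.46091066,  0.02161503,
        1.34988841, -0.08852867]), 'qvel': array([ 0.00118164, -0.00103064, -0.0011221 ,  0.00052073, -0.0011394 ,
       -0.00097908, -0.00046578]), 'joint_torque': array([-1.61972890e-03, -6.23236012e+01,  2.37074535e-02, -3.89911258e+01,
       -6.13396545e-02,  3.94706300e-02,  9.69849975e-05]), 'position': array([216.41456176, 585.90385405, 196.95525048]), 'ee_rot': array([-0.57988189,  0.58049473,  0.40381412, -0.40459487]), 'wrist_force': array([ 0.11163521, -0.31556217,  0.05444196]), 'torque': array([-0.00815072, -0.03162035, -0.01731069]), 'opening': 87.01492726640389}
side {'mtx': [[441.843, 0.0, 279.63], [0.0, 441.843, 207.658], [0.0, 0.0, 1.0]], 'pose': [[1.0, -0.002, 0.013, 576.425], [-0.011, -0.71, 0.705, -853.575], [0.007, -0.705, -0.71, 991.578], [0.0, 0.0, 0.0, 1.0]]}
side scale [([312.0, 251.0], 0.61)]
side pan_floor [([302.0, 224.0], 0.89)]
side left_paddle [([294.0, 166.0], 0.59), ([307.0, 229.0], 0.3), ([228.0, 230.0], 0.17)]
side right_paddle [([311.0, 273.0], 0.
[... 709 characters left out ...]
1), ([301.0, 195.0], 0.51)]
top left_paddle [([232.0, 202.0], 0.66), ([363.0, 205.0], 0.53)]
top right_paddle []
top left_hinge [([382.0, 195.0], 0.72), ([298.0, 202.0], 0.64)]
top right_hinge [([298.0, 200.0], 0.81)]
top scraper [([301.0, 198.0], 0.87)]
top tray [([266.0, 269.0], 0.79)]
top cutout [([265.0, 273.0], 0.86), ([143.0, 282.0], 0.58)]
top nodule1 [([241.0, 194.0], 0.77), ([358.0, 195.0], 0.69), ([249.0, 144.0], 0.63), ([381.0, 195.0], 0.58), ([254.0, 260.0], 0.55)]
wrist {'mtx': [[325.192, 0.0, 276.836], [0.0, 325.192, 209.339], [0.0, 0.0, 1.0]], 'T_tool_cam': [[1.0, -0.001, -0.001, 0.107], [0.001, -0.283, 0.959, -186.169], [-0.001, -0.959, -0.283, 78.416], [0.0, 0.0, 0.0, 1.0]]}
```

```bash
python3 - <<'E'
import cv2
t=cv2.imread("pics/top0.png")[120:330,170:450];cv2.imwrite("pics/topc.png",cv2.resize(t,None,fx=2.85,fy=2.85,interpolation=cv2.INTER_CUBIC))
t=cv2.imread("pics/side0.png")[90:330,170:450];cv2.imwrite("pics/sidec.png",cv2.resize(t,None,fx=2.5,fy=2.5,interpolation=cv2.INTER_CUBIC))
E
```

```text
(no output)
```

View pics/topc.png

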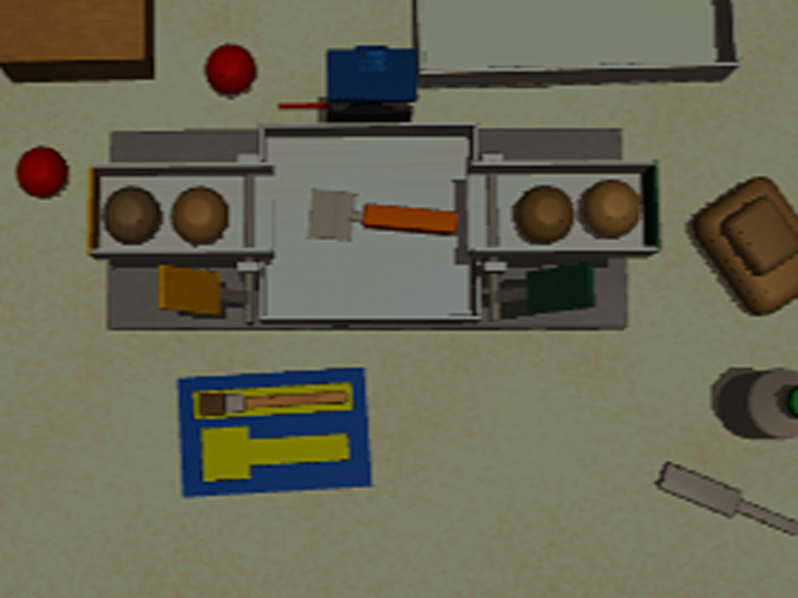

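View pics/sidec.png

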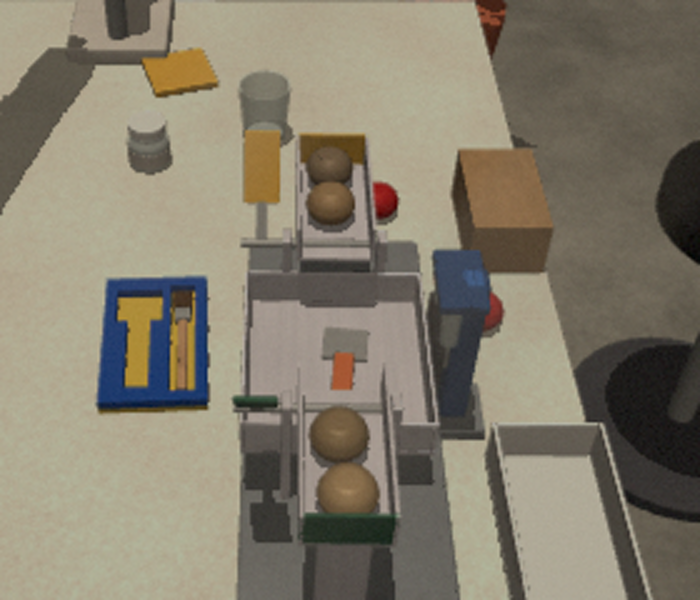

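```bash
cat > h.py <<'E'
import numpy as np,cv2
from rig import env,imaging
from scipy.spatial.transform import Rotation as R
def ray(cam,px,z,m=None):
    m=imaging.camera_model(cam);K=np.array(m["mtx"]);P=np.array(m["pose"])
    d=P[:3,:3]@np.linalg.inv(K)@np.array([px[0],px[1],1.]);o=P[:3,3]
    return (o+d*(z-o[2])/d[2])
def tool():
    s=env.read_state();q=s["ee_rot"];return s,R.from_quat([q[1],q[2],q[3],q[0]]).as_matrix()
def wray(px,z):
    m=imaging.camera_model("wrist");K=np.array(m["mtx"]);T=np.array(m["T_tool_cam"]);s,r=tool()
    v=(np.array(px)-K[:2,2])/K[0,0];a=np.linalg.norm(v);d=np.r_[v/a*np.sin(a),np.cos(a)]
    d=r@T[:3,:3]@d;o=r@T[:3,3]+s["position"];return o+d*(z-o[2])/d[2]
def blob(im,lo,hi,near=None):
    hsv=cv2.cvtColor(im,cv2.COLOR_BGR2HSV);mk=cv2.inRange(hsv,np.array(lo),np.array(hi))
    cs,_=cv2.findContours(mk,cv2.RETR_EXTERNAL,cv2.CHAIN_APPROX_NONE)
    return sorted([c for c in cs if cv2.contourArea(c)>15],key=cv2.contourArea)[::-1]
E
python3 - <<'E'
from h import *
im=cv2.imread("pics/top0.png")
f=lambda x,y:(x/2.85+170-.0,y/2.85+120)
s,r=tool();print("tool axes\n",r.round(3))
for n,pts,z in[("tray",[(178,380),(365,368),(371,485),(183,497)],20),("base",[(110,129),(622,129),(628,328),(108,328)],15),("pan rim",[(262,126),(477,126),(481,321),(260,321)],120),
 ("hand",[(363,216),(457,222)],101),("blade",[(332,215),(310,190),(355,192),(352,240),(308,237)],79),("cut floor",[(202,430),(202,482),(349,435),(349,461),(250,427),(250,480)],8),
 ("Lpad",[(160,265),(160,308),(222,270),(220,315)],230),("Rpad",[(592,265),(592,307),(527,272),(527,315)],230),("Ltrough",[(90,168),(90,254)],197),("Rtrough",[(657,162),(660,255)],197)]:
    print(n,[ray("top",f(*p),z)[:2].round().tolist() for p in pts])
for n,lo,hi,z in[("blue",(105,150,60),(125,255,255),20),("orange",(5,180,120),(14,255,255),101),("yellow",(24,150,90),(34,255,255),8)]:
    for c in blob(im,lo,hi)[:3]:
        w=np.array([ray("top",p,z)[:2] for p in c[:,0]],np.float32);b=cv2.minAreaRect(w);print(n,cv2.contourArea(c),np.round(b[0]),np.round(b[1]),b[2])
E
```

```text
tool axes
 [[ 0.347  0.    -0.938]
 [ 0.938  0.     0.347]
 [ 0.    -1.     0.   ]]
tray [[506.0, 143.0], [514.0, -56.0], [392.0, -59.0], [383.0, 139.0]]
base [[782.0, 217.0], [769.0, -343.0], [552.0, -338.0], [563.0, 219.0]]
pan rim [[756.0, 45.0], [750.0, -172.0], [553.0, -168.0], [558.0, 50.0]]
hand [[664.0, -55.0], [656.0, -150.0]]
blade [[670.0, -24.0], [697.0, -2.0], [694.0, -48.0], [643.0, -44.0], [647.0, 1.0]]
cut floor [[452.0, 119.0], [398.0, 120.0], [444.0, -38.0], [417.0, -37.0], [455.0, 68.0], [399.0, 69.0]]
Lpad [[601.0, 135.0], [561.0, 135.0], [595.0, 78.0], [554.0, 81.0]]
Rpad [[592.0, -256.0], [554.0, -254.0], [587.0, -197.0], [548.0, -196.0]]
Ltrough [[699.0, 205.0], [617.0, 205.0]]
Rtrough [[693.0, -329.0], [605.0, -327.0]]
blue 2588.0 [450.  43.] [124. 196.] 2.171276807785034
blue 434.0 [837. -70.] [54. 94.] 1.1536599397659302
orange 158.5 [ 662. -102.] [89. 19.] 83.44218444824219
yellow 540.0 [427.  43.] [152.  54.] 88.97073364257812
yellow 458.0 [483.  45.] [ 29. 167.] 2.3431077003479004
```

Top crop: the scraper lies in the pan (handle crop 410,218; blade 332,215 to the left). The tray is at (275,432), its blade end also on the left. The yellow paddle is at (190,290) and the green one at (558,290).

Look-alikes:
- **Scraper:** the scoop at (725,495) is grey, and the brush at (270,400) sits in the tray. The only orange-handled tool is the one in the pan at (410,218).
- **Nodules:** the red balls at (230,70) and (42,172) are to be left alone.

I move off high first.

Emit:
arm_command(increments="0 0 0 -0.024 -0.010 -0.031 -1; 0 0 0 -0.048 -0.03 -0.063 -1; 0 0 0 -0.072 -0.05 -0.094 -1; 0 0 0 -0.096 -0.075 -0.126 -1; 0 0 0 -0.115 -0.1 -0.15 -1")

```text
clock: 1.57
position: [314.7, 430.0, 292.9]
ee_rot: [-0.58, 0.581, 0.404, -0.404]
wrist_force: [1.1, 1.1, -0.6]
opening: 87.2
```

Emit:
arm_command(increments="0 0 0 -0.024 0 -0.031 -1; 0 0 0 -0.048 0 -0.063 -1; 0 0 0 -0.072 0 -0.094 -1; 0 0 0 -0.096 0 -0.126 -1; 0 0 0 -0.122 0 -0.16 -1")

```text
clock: 1.98
position: [421.5, 261.8, 292.8]
ee_rot: [0.58, -0.58, -0.405, 0.404]
wrist_force: [0.3, 0.5, 0.1]
opening: 87.0
```

Emit:
arm_command(increments="0 0 0 -0.024 0 -0.031 -1; 0 0 0 -0.048 0 -0.063 -1; 0 0 0 -0.072 0 -0.094 -1; 0 0 0 -0.096 0 -0.126 -1; 0 0 0 -0.122 0 -0.16 -1")

```text
clock: 2.4
position: [528.8, 93.0, 292.8]
ee_rot: [0.58, -0.58, -0.405, 0.404]
wrist_force: [0.6, 0.6, 0.3]
opening: 87.0
```

Emit:
arm_command(increments="0 0.12 0 0 0 0 -1; 0 0.24 0 0 0 0 -1; 0 0.36 0 0 0 0 -1; 0 0.48 0 0 0 0 -1; 0 0.6 0 0 0 0 -1")

```text
clock: 2.82
position: [528.2, 94.4, 292.5]
ee_rot: [0.674, -0.674, -0.213, 0.213]
wrist_force: [0.4, -0.5, 0.7]
opening: 86.7
```

Emit:
arm_command(increments="0 0.12 0 0 0 0 -1; 0 0.24 0 0 0 0 -1; 0 0.36 0 0 0 0 -1; 0 0.48 0 0 0 0 -1; 0 0.6 0 0 0 0 -1")

```text
clock: 3.23
position: [528.2, 94.5, 292.6]
ee_rot: [0.707, -0.707, -0.004, 0.004]
wrist_force: [0.6, 0.4, -0.7]
opening: 87.4
```

Emit:
arm_command(increments="0 0.03 0 0.021 0 -0.035 -1; 0 0.06 0 0.042 0 -0.07 -1; 0 0.09 0 0.064 0 -0.105 -1; 0 0.105 0 0.086 0 -0.14 -1; 0 0.105 0 0.106 0 -0.173 -1")

```text
clock: 3.65
position: [638.1, -78.4, 292.6]
ee_rot: [-0.706, 0.706, -0.031, 0.031]
wrist_force: [0.3, 1.0, 0.1]
opening: 87.3
```

```bash
python3 - <<'E'
from h import *
s,r=tool();print(s["position"],s["clock"]);im=imaging.snapshot("wrist");cv2.imwrite("pics/w1.png",im)
print(r.round(3))
for c in blob(im,(5,170,90),(14,255,255))[:2]:
    w=np.array([wray(p.astype(float),101)[:2] for p in c[:,0]],np.float32);b=cv2.minAreaRect(w);print(cv2.contourArea(c),b,cv2.boundingRect(c))
for l in ["scraper","cutout","pan_floor"]: print(l,imaging.search_frame("wrist",l)[:3])
cv2.imwrite("pics/w1b.png",cv2.resize(im,(800,600)))
E
```

```text
[638.11230735 -78.40113936 292.55356002] 3.65
[[ 0.996  0.001  0.088]
 [-0.088 -0.     0.996]
 [ 0.001 -1.     0.   ]]
404.0 ((662.2135009765625, -132.7384796142578), (47.680641174316406, 14.673994064331055), 83.00716400146484) (294, 198, 14, 38)
scraper [{'xy': [296.8, 152.0], 'confidence': 0.6}]
cutout [{'xy': [144.8, 106.8], 'confidence': 0.87}, {'xy': [291.6, 153.1], 'confidence': 0.41}]
pan_floor [{'xy': [289.8, 167.0], 'confidence': 0.79}]
```

View pics/w1b.png

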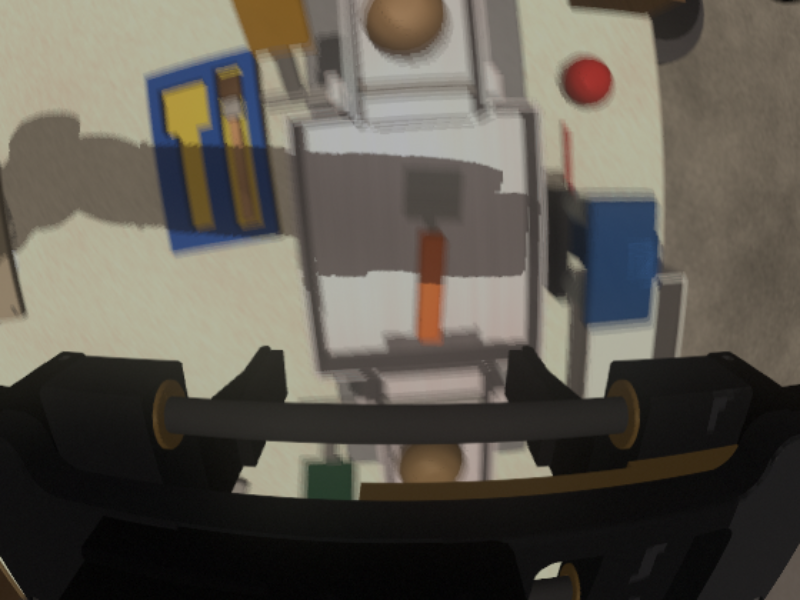

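The wrist view confirms the orange handle in the pan, px (430,290), with the blade at (434,195). The gripper body lies along world x, so I descend offset towards the robot to clear the column head. Closing the jaws will then centre the handle.

Emit:
arm_command(increments="0 0 0 0.003 0.03 -0.008 -1; 0 0 0 0.003 0.06 -0.008 -1; 0 0 0 0.003 0.09 -0.008 -1; 0 0 0 0.003 0.12 -0.008 -1; 0 0 0 0.003 0.15 -0.008 -1")

```text
clock: 4.27
position: [639.3, -82.6, 141.6]
ee_rot: [0.707, -0.706, 0.03, -0.03]
wrist_force: [0.8, 0.4, -0.6]
opening: 87.0
```

Emit:
arm_command(increments="0 0.02 0 0 0.015 0 -1; 0 0.02 0 0 0.03 0 -1; 0 0.02 0 0 0.043 0 -1; 0 0.02 0 0 0.0535 0 -1; 0 0.02 0 0 0.0535 0 -1")

```text
clock: 4.68
position: [638.4, -83.6, 87.1]
ee_rot: [0.706, -0.706, 0.039, -0.037]
wrist_force: [0.1, -0.6, -0.8]
opening: 87.0
```

Emit:
arm_command(increments="0 0 0 0 -0.002 0 -0.5; 0 0 0 0 -0.002 0 0; 0 0 0 0 -0.002 0 0.5; 0 0 0 0 -0.002 0 0.8; 0 0 0 0 -0.002 0 1")

```text
clock: 5.1
position: [639.8, -85.0, 91.5]
ee_rot: [0.706, -0.706, 0.038, -0.038]
wrist_force: [0.3, 0.2, -0.7]
opening: 61.5
```

Emit:
arm_command(increments="0 0 0 0 0 0 1; 0 0 0 0 0 0 1; 0 0 0 0 0 0 1; 0 0 0 0 0 0 1; 0 0 0 0 0 0 1")

```text
clock: 5.52
position: [639.4, -84.9, 90.9]
ee_rot: [0.706, -0.706, 0.038, -0.038]
wrist_force: [0.3, -1.1, 0.7]
opening: 28.3
```

Emit:
arm_command(increments="0 0 0 0 0.0015 0 1; 0 0 0 0 0.0015 0 1; 0 0 0 0 0.0015 0 1; 0 0 0 0 0.0015 0 1; 0 0 0 0 0.0015 0 1")

```text
clock: 5.93
position: [639.4, -84.9, 89.4]
ee_rot: [0.706, -0.706, 0.038, -0.038]
wrist_force: [-0.6, -0.3, 0.3]
opening: 1.8
```

Emit:
arm_command(increments="0 0 0 0 -0.005 0 1; 0 0 0 0 -0.01 0 1; 0 0 0 0 -0.02 0 1; 0 0 0 0 -0.03 0 1; 0 0 0 0 -0.04 0 1")

```text
clock: 6.35
position: [639.7, -85.0, 131.0]
ee_rot: [0.706, -0.706, 0.038, -0.039]
wrist_force: [-0.1, -0.3, 0.0]
opening: 0.3
```

```bash
python3 - <<'E'
from h import *
s,r=tool();print(s["position"],s["clock"],s["opening"],s["wrist_force"]);im=imaging.snapshot("side")
cv2.imwrite("pics/s2.png",cv2.resize(im[150:300,200:400],None,fx=3.5,fy=3.5,interpolation=cv2.INTER_CUBIC))
E
```

```text
[639.71502609 -85.02356362 131.0237166 ] 6.35 0.25324580676327224 [-0.14345157 -0.31764175  0.01661826]
```

View pics/s2.png

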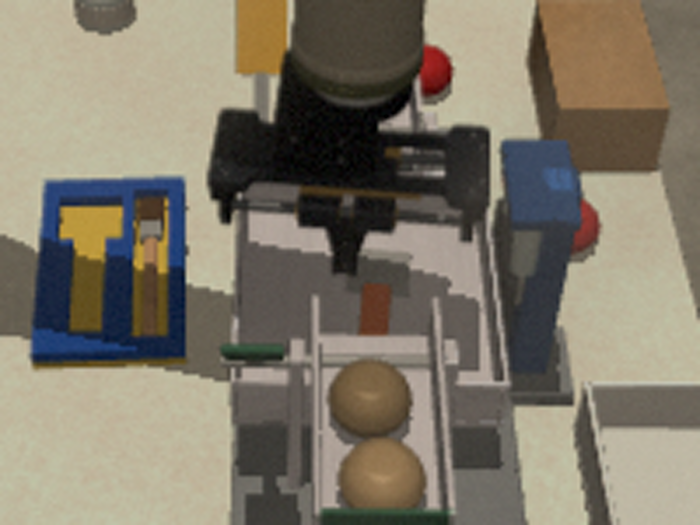

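Side view: the fingers shut at px (345,260) with nothing between them, and the handle is still in the pan at (375,310). The grasp missed, so I raise and look again.

Emit:
arm_command(increments="0 0 0 0 -0.035 0 1; 0 0 0 0 -0.07 0 0; 0 0 0 0 -0.105 0 -1; 0 0 0 0 -0.14 0.03 -1; 0 0 0 0 -0.165 0.05 -1")

```text
clock: 6.82
position: [644.8, -35.9, 297.8]
ee_rot: [0.706, -0.706, 0.038, -0.04]
wrist_force: [0.7, 1.9, -1.0]
opening: 19.4
```

```bash
python3 - <<'E'
from h import *
s,r=tool();print(s["position"],s["clock"],s["opening"],s["wrist_force"])
im=imaging.snapshot("wrist");st=imaging.snapshot("top");si=imaging.snapshot("side")
c1=cv2.resize(im[90:300,180:400],(420,400));c2=cv2.resize(st[150:250,240:360],(380,317));c3=cv2.resize(si[190:260,260:340],(380,333))
o=np.zeros((600,800,3),np.uint8);o[:400,:420]=c1;o[:300,420:]=c2[:300];o[300:,420:]=c3[:300];cv2.imwrite("pics/m3.png",o);cv2.imwrite("pics/t3.png",st);cv2.imwrite("pics/w3.png",im);cv2.imwrite("pics/s3.png",si)
E
```

```text
[644.82714457 -35.89899192 297.78241265] 6.8167 19.353319428384175 [ 0.6752299   1.90699379 -0.95234465]
```

View pics/m3.png

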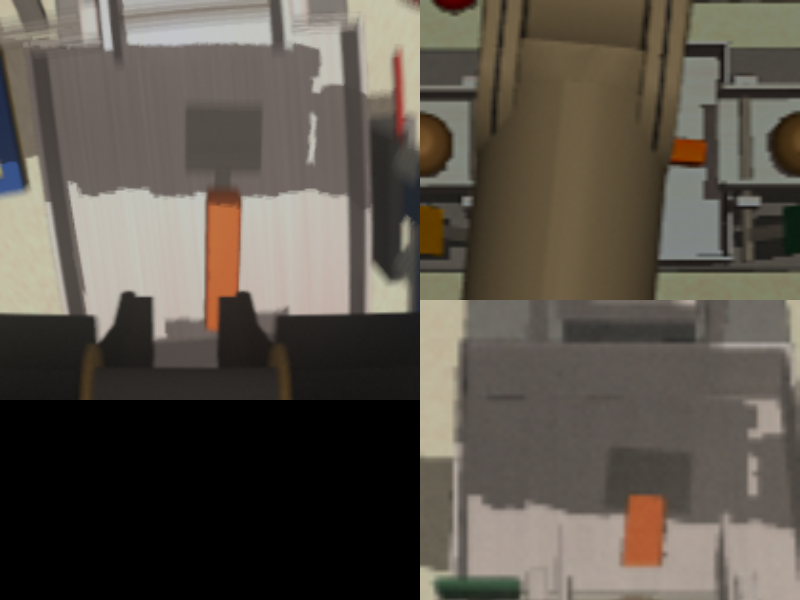

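```bash
python3 - <<'E'
from h import *
f=lambda p:(180+p[0]/1.909,90+p[1]/1.905)
for n,p,z in[("front",(223,192),101),("front0",(223,205),101),("end",(212,330),101),("bl",(187,105),79),("br",(262,105),79),("fr",(262,172),79),("fl",(187,172),79)]: print(n,wray(f(p),z)[:2].round(1))
t0=cv2.imread("pics/top0.png");
for nm,im,c in(("top0",t0,"top"),("side0",cv2.imread("pics/side0.png"),"side"),("top3",cv2.imread("pics/t3.png"),"top"),("side3",cv2.imread("pics/s3.png"),"side")):
    for b in blob(im,(4,170,60),(14,255,255))[:2]:
        w=np.array([ray(c,p.astype(float),101)[:2] for p in b[:,0]],np.float32);print(nm,cv2.boundingRect(b),w.min(0).round(),w.max(0).round())
s,r=tool()
print(s["qpos"].round(2))
E
```

```text
front [668.9 -47. ]
front0 [668.1 -55.5]
end [ 653.1 -142.4]
bl [651.9   8.3]
br [700.7   3.5]
fr [697.  -41.3]
fl [647.3 -36.2]
top0 (297, 192, 34, 10) [ 647. -150.] [675. -54.]
top0 (257, 258, 30, 5) [476. -18.] [486.  64.]
side0 (352, 81, 20, 16) [885. 628.] [951. 740.]
side0 (303, 232, 8, 13) [ 652. -104.] [673. -62.]
top3 (319, 194, 12, 8) [ 647. -150.] [ 668. -117.]
side3 (303, 231, 8, 14) [ 652. -104.] [673. -58.]
side3 (352, 81, 20, 14) [886. 642.] [951. 740.]
[-0.44  0.38  0.6   1.26 -0.21  1.56  0.02]
```

```bash
python3 - <<'E'
from h import *
m=imaging.camera_model("wrist");K=np.array(m["mtx"]);T=np.array(m["T_tool_cam"]);Ti=np.linalg.inv(T)
def proj(p):
    c=(Ti@np.r_[p,1])[:3];a=np.arctan2(np.hypot(c[0],c[1]),c[2]);return K[:2,2]+K[0,0]*a*c[:2]/np.hypot(c[0],c[1])
for x in(-43.5,-10):
    for z in (9.5,-9.5,0):
        print(x,z,[proj([x,y,z]).round(1).tolist() for y in(-20,-10,0,10)])
print("w1 tip",(270*.7,347*.7),"w3 tip",(180+125/1.909,90+293/1.905),(180+152/1.909,90+297/1.905))
m=imaging.camera_model("side");K=np.array(m["mtx"]);P=np.linalg.inv(np.array(m["pose"]))
c=(P@np.array([639.7,-85,131,1]))[:3];u=K@c;print("side TCP",u[:2]/u[2],"seen",(298.6,227.7))
E
```

```text
-43.5 9.5 [[200.9, 242.3], [204.6, 235.9], [207.9, 230.1], [211.0, 224.8]]
-43.5 -9.5 [[203.7, 272.3], [207.1, 264.8], [210.1, 257.9], [212.9, 251.6]]
-43.5 0 [[202.3, 257.6], [205.8, 250.6], [209.0, 244.2], [211.9, 238.4]]
-10 9.5 [[260.2, 242.8], [261.0, 236.3], [261.8, 230.3], [262.5, 224.9]]
-10 -9.5 [[260.9, 273.3], [261.6, 265.6], [262.3, 258.5], [263.0, 252.1]]
-10 0 [[260.5, 258.4], [261.3, 251.2], [262.1, 244.7], [262.7, 238.7]]
w1 tip (189.0, 242.89999999999998) w3 tip (245.4793085385018, 243.8057742782152) (259.6228391828182, 245.90551181102362)
side TCP [298.36589039 230.9541629 ] seen (298.6, 227.7)
```

Nothing was touched. Both cameras put the real fingertips about 12 mm above the reported TCP, so the fingers swept over the handle. I go about 11 mm deeper.

Emit:
arm_command(increments="0 0 0 0 0.03 -0.02 -1; 0 0 0 0 0.06 -0.04 -1; 0 0 0 0 0.09 -0.0495 -1; 0 0 0 0 0.12 -0.0495 -1; 0 0 0 0 0.15 -0.0495 -1")

```text
clock: 7.38
position: [638.2, -86.7, 142.4]
ee_rot: [-0.706, 0.706, -0.04, 0.039]
wrist_force: [0.3, 0.7, -0.7]
opening: 64.8
```

Emit:
arm_command(increments="0 0 0 0 0.02 0 -1; 0 0 0 0 0.04 0 -1; 0 0 0 0 0.055 0 -1; 0 0 0 0 0.065 0 -1; 0 0 0 0 0.067 0 -1")

```text
clock: 7.8
position: [637.8, -85.0, 75.0]
ee_rot: [-0.706, 0.706, -0.04, 0.037]
wrist_force: [0.5, 0.7, 0.5]
opening: 86.5
```

Emit:
arm_command(increments="0 0 0 0 0 0 -1; 0 0 0 0 0 0 -1; 0 0 0 0 0 0 -1")

```text
clock: 8.05
position: [640.1, -84.7, 78.6]
ee_rot: [0.706, -0.706, 0.038, -0.039]
wrist_force: [-0.5, -0.6, 0.1]
opening: 87.1
```

Emit:
arm_command(increments="0 0 0 0 0 0 1; 0 0 0 0 0 0 1; 0 0 0 0 0 0 1; 0 0 0 0 0 0 1; 0 0 0 0 0 0 1")

```text
clock: 8.47
position: [639.5, -84.4, 77.6]
ee_rot: [0.706, -0.706, 0.038, -0.038]
wrist_force: [-0.3, 1.1, -0.4]
opening: 61.6
```

Emit:
arm_command(increments="0 0 0 0 0 0 1; 0 0 0 0 0 0 1; 0 0 0 0 0 0 1; 0 0 0 0 0 0 1; 0 0 0 0 0 0 1")

```text
clock: 8.88
position: [639.5, -84.4, 77.4]
ee_rot: [0.706, -0.706, 0.038, -0.038]
wrist_force: [-0.1, -0.4, -0.6]
opening: 28.2
```

Emit:
arm_command(increments="0 0 0 0 0 0 1; 0 0 0 0 0 0 1; 0 0 0 0 0 0 1")

```text
clock: 9.13
position: [639.5, -84.4, 77.4]
ee_rot: [0.706, -0.706, 0.038, -0.038]
wrist_force: [-0.1, -1.3, 0.8]
opening: 8.8
```

```bash
python3 - <<'E'
from h import *
im=imaging.snapshot("wrist");si=imaging.snapshot("side")
o=np.zeros((560,800,3),np.uint8);o[:,:400]=cv2.resize(im[60:340,180:380],(400,560));o[:400,400:]=cv2.resize(si[170:270,250:350],(400,400));cv2.imwrite("pics/m4.png",o);cv2.imwrite("pics/w4.png",im);cv2.imwrite("pics/s4.png",si)
E
```

```text
(no output)
```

View pics/m4.png

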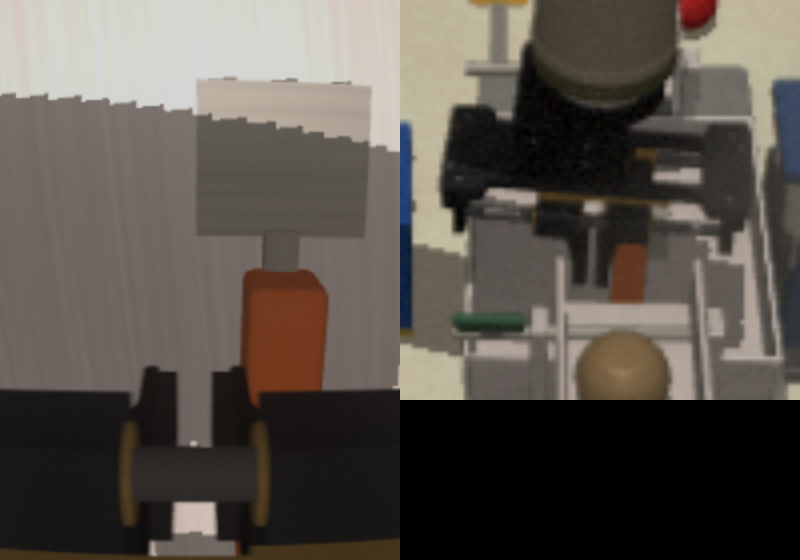

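```bash
python3 - <<'E'
from h import *
m=imaging.camera_model("side");K=np.array(m["mtx"]);P=np.array(m["pose"])
def yplane(px,y):
    d=P[:3,:3]@np.linalg.inv(K)@np.array([*px,1.]);o=P[:3,3];return (o+d*(y-o[1])/d[1]).round(1)
for p in((293.75,241.25),(299.5,242.5)): print([yplane(p,y) for y in(-75,-84.4,-94)])
c=np.linalg.inv(P)@np.array([639.5,-84.4,77.4,1]);u=K@c[:3];print("TCP px",u[:2]/u[2])
s,r=tool();print(s["position"],s["opening"],s["qpos"].round(3),r.round(3))
im=cv2.imread("pics/s4.png");cv2.imwrite("pics/s4b.png",cv2.resize(im[205:265,270:330],(720,600)[:1]*2 if 0 else (600,600),interpolation=cv2.INTER_NEAREST))
E
```

```text
[array([629.6, -75. ,  78. ]), array([628.9, -84.4,  89.1]), array([628.3, -94. , 100.3])]
[array([645.4, -75. ,  72.7]), array([644.5, -84.4,  83.8]), array([643.7, -94. ,  95.1])]
TCP px [297.54092929 244.05045155]
[639.49241806 -84.42699081  77.45693446] 3.3075488030470592 [-0.356  0.508  0.56   1.571 -0.288  1.146  0.158] [[ 0.994  0.     0.108]
 [-0.108  0.     0.994]
 [ 0.    -1.     0.   ]]
```

View pics/s4b.png

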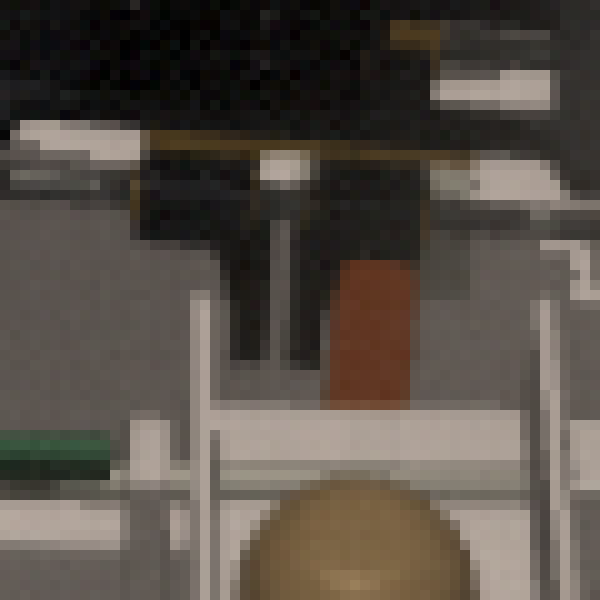

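The closer crop shows the tips at px (300,362), level with the handle's top, and the handle has not moved. Both cameras now put the tips about 23 mm above the reported TCP. I raise, open and go down to TCP z of about 65.

Emit:
arm_command(increments="0 0 0 0 -0.02 0 1; 0 0 0 0 -0.02 0 -1; 0 0 0 0 -0.02 0 -1; 0 0 0 0 -0.02 0 -1; 0 0 0 0 -0.02 0 -1")

```text
clock: 9.65
position: [639.1, -84.3, 96.8]
ee_rot: [0.706, -0.706, 0.038, -0.038]
wrist_force: [0.3, 0.4, -0.4]
opening: 20.6
```

Emit:
arm_command(increments="0 0 0 0 0 0 -1; 0 0 0 0 0 0 -1; 0 0 0 0 0 0 -1; 0 0 0 0 0 0 -1; 0 0 0 0 0 0 -1")

```text
clock: 10.07
position: [639.5, -84.4, 97.3]
ee_rot: [0.706, -0.706, 0.038, -0.038]
wrist_force: [-1.2, -0.4, -0.0]
opening: 53.3
```

Emit:
arm_command(increments="0 0 0 0 0 0 -1; 0 0 0 0 0 0 -1; 0 0 0 0 0.01 0 -1; 0 0 0 0 0.02 0 -1; 0 0 0 0 0.024 0 -1")

```text
clock: 10.48
position: [638.4, -84.1, 71.1]
ee_rot: [0.706, -0.706, 0.039, -0.037]
wrist_force: [-1.1, 0.0, -0.6]
opening: 84.0
```

Emit:
arm_command(increments="0 0 0 0 0.004 0 -1; 0 0 0 0 0.008 0 -1; 0 0 0 0 0.0085 0 -1; 0 0 0 0 0.0085 0 -1")

```text
clock: 10.82
position: [639.4, -84.5, 64.7]
ee_rot: [0.706, -0.706, 0.038, -0.038]
wrist_force: [0.9, 0.1, -0.1]
opening: 87.0
```

Emit:
arm_command(increments="0 0 0 0 0 0 1; 0 0 0 0 0 0 1; 0 0 0 0 0 0 1; 0 0 0 0 0 0 1; 0 0 0 0 0 0 1")

```text
clock: 11.23
position: [639.8, -84.5, 65.3]
ee_rot: [0.706, -0.706, 0.038, -0.038]
wrist_force: [1.0, 0.2, 0.4]
opening: 61.2
```

Emit:
arm_command(increments="0 0 0 0 0 0 1; 0 0 0 0 0 0 1; 0 0 0 0 0 0 1; 0 0 0 0 0 0 1; 0 0 0 0 0 0 1")

```text
clock: 11.65
position: [639.6, -84.4, 65.0]
ee_rot: [0.706, -0.706, 0.038, -0.038]
wrist_force: [0.6, -0.2, 1.1]
opening: 28.4
```

Emit:
arm_command(increments="0 0 0 0 0 0 1; 0 0 0 0 0 0 1; 0 0 0 0 0 0 1")

```text
clock: 11.9
position: [639.4, -84.4, 64.9]
ee_rot: [0.706, -0.706, 0.038, -0.038]
wrist_force: [0.2, -0.1, 0.7]
opening: 22.1
```

Gripped at 22.1 mm. Now lift and verify, then move towards the robot clear of the paddles.

Emit:
arm_command(increments="0 0 0 0 0 0 1; 0 0 0 0 -0.004 0 1; 0 0 0 0 -0.015 0 1; 0 0 0 0 -0.035 0 1; 0 0 0 0 -0.06 0 1")

```text
clock: 12.32
position: [638.3, -84.3, 124.9]
ee_rot: [-0.706, 0.706, -0.039, 0.037]
wrist_force: [1.0, 0.6, -0.1]
opening: 22.0
```

Emit:
arm_command(increments="0 0 0 0 -0.02 0 1; 0 0 0 0 -0.04 0 1; 0 0 0 -0.01 -0.05 -0.002 1; 0 0 0 -0.035 -0.05 -0.004 1; 0 0 0 -0.06 -0.05 -0.006 1")

```text
clock: 12.73
position: [578.9, -84.4, 176.1]
ee_rot: [-0.706, 0.706, -0.038, 0.039]
wrist_force: [0.3, 0.8, -1.1]
opening: 21.9
```

Emit:
arm_command(increments="0 0 0 -0.03 0 -0.003 1; 0 0 0 -0.06 0 -0.006 1; 0 -0.05 0 -0.09 0 -0.01 1; 0 -0.1 0 -0.12 0 -0.013 1; 0 -0.145 0 -0.147 0 -0.016 1")

```text
clock: 13.15
position: [429.5, -84.3, 175.3]
ee_rot: [0.707, -0.707, -0.014, 0.014]
wrist_force: [-0.3, 0.2, -0.9]
opening: 22.2
```

```bash
python3 - <<'E'
from h import *
s,r=tool();print(s["position"],s["clock"],s["opening"],s["wrist_force"]);print(r.round(3))
im=imaging.snapshot("wrist");cv2.imwrite("pics/w5.png",im);cv2.imwrite("pics/w5b.png",cv2.resize(im[40:320,60:420],(771,600)))
E
```

```text
[429.48462788 -84.3359056  175.30197225] 13.15 22.218919038750652 [-0.25922669  0.21883749 -0.86262794]
[[ 0.999  0.    -0.039]
 [ 0.039  0.     0.999]
 [ 0.    -1.     0.   ]]
```

View pics/w5b.png

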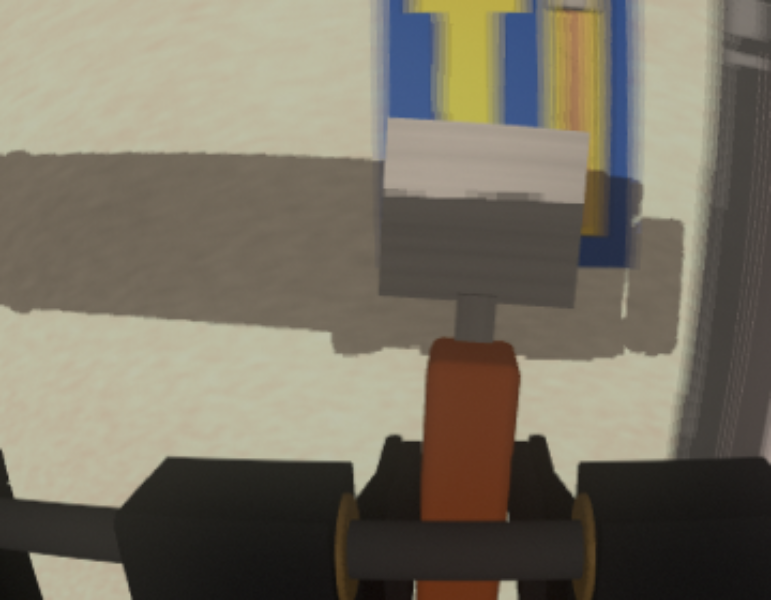

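The scraper is held, with the blade at px (485,210). It is yawed a few degrees in the grip. Next I measure the scraper in tool coordinates, and the cut-out in this wrist image against the top image.

```bash
cat >> h.py <<'E'
def warpw(im,z,xs,ys):
    m=imaging.camera_model("wrist");K=np.array(m["mtx"]);T=np.linalg.inv(np.array(m["T_tool_cam"]));s,r=tool()
    X,Y=np.meshgrid(xs,ys);P=np.stack([X,Y,np.full_like(X,z)],-1)-s["position"];c=(P@r)@T[:3,:3].T+T[:3,3]
    h=np.hypot(c[...,0],c[...,1]);a=np.arctan2(h,c[...,2])*K[0,0]/h
    return cv2.remap(im,(K[0,2]+a*c[...,0]).astype(np.float32),(K[1,2]+a*c[...,1]).astype(np.float32),cv2.INTER_LINEAR)
def warpt(im,cam,z,xs,ys):
    m=imaging.camera_model(cam);K=np.array(m["mtx"]);P=np.linalg.inv(np.array(m["pose"]))
    X,Y=np.meshgrid(xs,ys);c=np.stack([X,Y,np.full_like(X,z)],-1)@P[:3,:3].T+P[:3,3];u=c@K.T
    return cv2.remap(im,(u[...,0]/u[...,2]).astype(np.float32),(u[...,1]/u[...,2]).astype(np.float32),cv2.INTER_LINEAR)
E
python3 - <<'E'
from h import *
xs=np.arange(370,530,.5);ys=np.arange(-70,155,.5)
W=warpw(cv2.imread("pics/w5.png"),8,xs,ys);Tt=warpt(cv2.imread("pics/top0.png"),"top",8,xs,ys)
for n,I in(("wrist",W),("top",Tt)):
    h=cv2.cvtColor(I,cv2.COLOR_BGR2HSV);mk=(h[...,0]>20)&(h[...,0]<36)&(h[...,1]>120)&(h[...,2]>60)
    mk[:, xs>465]=0
    for y in range(-40,130,10):
        i=int((y+70)*2);q=xs[np.where(mk[i])[0]]
        if len(q)>10: print(n,y,q.min(),q.max(),(q.min()+q.max())/2)
    col=mk.sum(1);yy=ys[np.where(col>60)[0]];print(n,"blade y",yy.min() if len(yy) else None,yy.max() if len(yy) else None, "any y",ys[np.where(col>20)[0]][[0,-1]] if (col>20).any() else None)
s,r=tool()
f=lambda p:(60+p[0]/2.1417,40+p[1]/2.1429)
zb=s["position"][2]+10+4
for n,p,z in[("FL",(387,118),zb),("FR",(590,133),zb),("RR",(575,307),zb),("RL",(379,296),zb),("hfl",(430,350),zb+22),("hfr",(519,356),zb+22),("hbl",(419,515),zb+22),("hbr",(506,520),zb+22)]:
    print(n,(r.T@(wray(f(p),z)-s["position"])).round(1))
E
```

```text
wrist 20 411.5 465.0 438.25
wrist 30 411.5 465.0 438.25
wrist 40 410.5 465.0 437.75
wrist 50 410.5 465.0 437.75
wrist 60 410.0 465.0 437.5
wrist 70 409.5 465.0 437.25
wrist 80 394.5 443.0 418.75
wrist 90 394.5 443.0 418.75
wrist 100 394.0 442.5 418.25
wrist 110 393.5 462.5 428.0
wrist 120 423.0 440.5 431.75
wrist blade y 71.5 119.0 any y [ 15. 120.]
top -30 420.0 446.5 433.25
top -20 419.5 445.0 432.25
top -10 418.5 445.5 432.0
top 0 418.5 445.0 431.75
top 10 418.0 445.0 431.5
top 20 418.0 444.5 431.25
top 30 417.0 443.5 430.25
top 40 416.5 443.5 430.0
top 50 416.5 443.0 429.75
top 60 416.0 443.0 429.5
top 70 403.0 443.5 423.25
top 80 401.5 456.0 428.75
top 90 401.5 455.5 428.5
top 100 401.5 455.5 428.5
top 110 400.0 455.0 427.5
top 120 402.0 453.5 427.75
top blade y 69.5 120.0 any y [-35. 121.]
FL [-19.6 -13.8  89.3]
FR [ 30.1 -13.9  85.9]
RR [ 27.4 -14.   41.9]
RL [-22.4 -13.9  44.7]
hfl [ -8.5 -35.9  36.6]
hfr [ 11.5 -36.   35.2]
hbl [-11.9 -36.   -5.2]
hbr [  9.4 -36.   -6.6]
```

```bash
python3 - <<'E'
from h import *
s,r=tool();print(s["position"],s["clock"],s["qvel"].round(3));im=imaging.snapshot("wrist");cv2.imwrite("pics/w6.png",im)
xs=np.arange(370,530,.5);ys=np.arange(-70,155,.5)
for z in(8,):
    W=warpw(im,z,xs,ys);h=cv2.cvtColor(W,cv2.COLOR_BGR2HSV);mk=(h[...,0]>20)&(h[...,0]<36)&(h[...,1]>120)&(h[...,2]>60)
    for y in range(10,130,10):
        q=mk[int((y+70)*2)].astype(int);e=np.where(np.diff(q))[0];print(z,y,xs[e].tolist())
W=warpw(im,20,xs,ys);h=cv2.cvtColor(W,cv2.COLOR_BGR2HSV);mk=((h[...,0]>100)&(h[...,0]<128)&(h[...,1]>130)).astype(np.uint8)
cs,_=cv2.findContours(mk,0,2);b=max(cs,key=cv2.contourArea);rc=cv2.boundingRect(b);print("blue x",xs[rc[0]],xs[min(rc[0]+rc[2],319)],"y",ys[rc[1]],ys[rc[1]+rc[3]-1])
E
```

```text
[425.55704157 -84.94131748 175.11175006] 13.2 [ 0.012  0.099  0.028 -0.096 -0.083 -0.024 -0.018]
8 10 [495.0, 503.0]
8 20 [421.0, 448.0, 474.5, 482.0, 494.5, 502.5]
8 30 [420.5, 448.0, 474.5, 481.5, 494.0, 502.0]
8 40 [420.5, 447.5, 474.0, 481.5, 494.0, 502.0]
8 50 [420.0, 447.0, 473.5, 481.5, 493.5, 501.5]
8 60 [420.0, 446.5, 473.5, 481.0, 493.0, 501.0]
8 70 [419.5, 446.5, 473.0, 480.0, 493.0, 501.0]
8 80 [405.0, 460.5, 472.5, 476.0, 497.0, 500.5]
8 90 [404.5, 460.0, 472.5, 475.5, 496.5, 500.5]
8 100 [404.0, 459.5, 472.0, 474.0, 497.5, 500.0]
8 110 [403.5, 459.5, 472.0, 473.5, 497.5, 499.5]
8 120 [406.0, 459.0, 471.5, 473.0, 497.0, 499.5]
blue x 390.0 471.5 y 15.5 125.5
```

Emit:
arm_command(increments="0 -0.02 0 0.002 0 0.02 1; 0 -0.04 0 0.004 0 0.045 1; 0 -0.063 0 0.006 0.02 0.07 1; 0 -0.063 0 0.008 0.045 0.095 1; 0 -0.063 0 0.008 0.07 0.114 1")

```text
clock: 13.67
position: [436.1, 32.3, 105.2]
ee_rot: [0.707, -0.706, -0.036, 0.035]
wrist_force: [0.8, 0.5, -0.4]
opening: 22.5
```

Emit:
arm_command(increments="0 0 0 0 0.015 0 1; 0 0 0 0 0.03 0 1; 0 0 0 0 0.03 0 1; 0 0 0 0 0.03 0 1; 0 0 0 0 0.03 0 1")

```text
clock: 14.08
position: [435.9, 30.1, 76.1]
ee_rot: [0.706, -0.706, -0.036, 0.035]
wrist_force: [-0.7, -0.4, -0.7]
opening: 21.7
```

```bash
python3 - <<'E'
from h import *
s,r=tool();print(s["position"],s["clock"],s["opening"],s["qvel"].round(3));print(r.round(3));im=imaging.snapshot("wrist");cv2.imwrite("pics/w7.png",im)
cv2.imwrite("pics/w7b.png",cv2.resize(im[40:250,150:400],(714,600),interpolation=cv2.INTER_CUBIC))
E
```

```text
[435.91934946  30.10214501  76.11056412] 14.0833 21.710253256265617 [ 0.001 -0.009 -0.    -0.002 -0.002 -0.006  0.001]
[[ 0.995  0.001 -0.099]
 [ 0.099  0.     0.995]
 [ 0.001 -1.     0.   ]]
```

View pics/w7b.png

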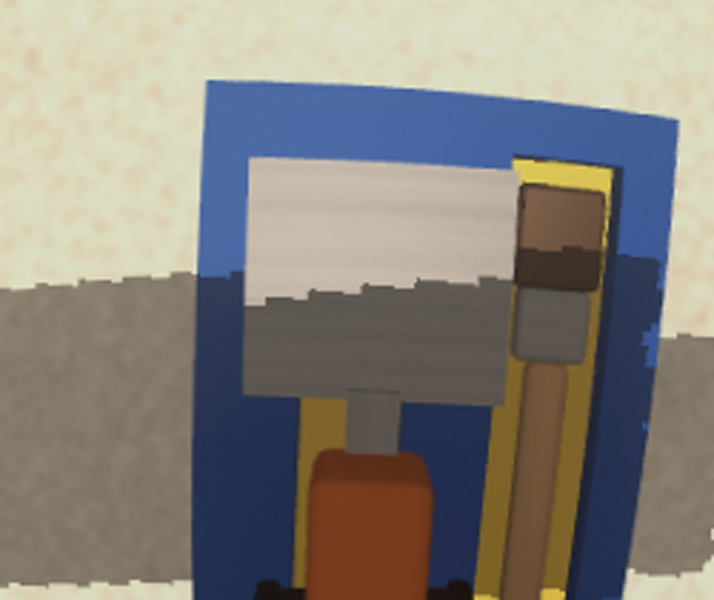

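```bash
cat > m.py <<'E'
from h import *
f=lambda p:(150+p[0]/2.856,40+p[1]/2.857)
s,r=tool();zz=s["position"][2]
print("scraper")
for p in((248,157),(519,170),(503,404),(243,394)): print(wray(f(p),zz+14)[:2].round(1),(r.T@(wray(f(p),zz+14)-s["position"])).round(1))
print("handle top")
for p in((312,475),(430,475),(307,590),(432,590)): print(wray(f(p),zz+36)[:2].round(1))
print("tray z20")
for p in((207,80),(679,121),(192,590),(625,595),(197,300),(660,300)): print(wray(f(p),20)[:2].round(1))
print("slot floor")
for p in((303,400),(295,580)): print(wray(f(p),8)[:2].round(1),wray(f(p),20)[:2].round(1))
E
python3 m.py
```

```text
scraper
[405.6 117. ] [-21.6 -14.   89.5]
[455.3 119.7] [ 28.1 -13.9  87.2]
[457.7  75.5] [ 26.1 -13.9  42.9]
[408.3  72.5] [-23.4 -14.   44.9]
handle top
[423.3  64.2]
[443.1  66.2]
[424.1  43.3]
[446.   45.4]
tray z20
[384.2 140.6]
[508.6 144.7]
[3.893e+02 2.000e-01]
[514.3  10.3]
[386.5  82.3]
[509.4  95.6]
slot floor
[416.2  55.6] [416.7  58. ]
[418.1   1.4] [418.5   6.4]
```

Emit:
arm_command(increments="0 0.02 0 -0.0048 0 -0.001 1; 0 0.02 0 -0.0048 0.015 -0.001 1; 0 0.02 0 -0.0048 0.03 -0.001 1; 0 0.02 0 -0.0048 0.045 -0.001 1; 0 0.02 0 -0.0048 0.057 -0.001 1")

```text
clock: 14.55
position: [430.4, 28.7, 17.8]
ee_rot: [0.707, -0.706, -0.028, 0.028]
wrist_force: [-0.4, -0.7, -0.5]
opening: 22.0
```

Emit:
arm_command(increments="0 0 0 0 0.002 0 1; 0 0 0 0 0.003 0 1; 0 0 0 0 0.003 0 1; 0 0 0 0 0.003 0 1")

```text
clock: 14.88
position: [431.1, 28.9, 15.9]
ee_rot: [0.707, -0.706, -0.029, 0.028]
wrist_force: [-0.5, 0.3, -1.7]
opening: 21.8
```

```bash
python3 - <<'E'
from h import *
s,r=tool();print(s["position"],s["clock"],s["opening"],s["qvel"].round(3),s["wrist_force"]);print(r.round(3));im=imaging.snapshot("wrist");cv2.imwrite("pics/w8.png",im)
cv2.imwrite("pics/w8b.png",cv2.resize(im[40:250,150:400],(714,600),interpolation=cv2.INTER_CUBIC))
E
```

```text
[431.08912703  28.92406283  15.88605818] 14.8833 21.765372316449344 [-0.001  0.    -0.001 -0.002 -0.002 -0.003  0.004] [-0.53286681  0.30586749 -1.72620255]
[[ 0.997  0.001 -0.08 ]
 [ 0.08   0.001  0.997]
 [ 0.001 -1.     0.001]]
```

View pics/w8b.png

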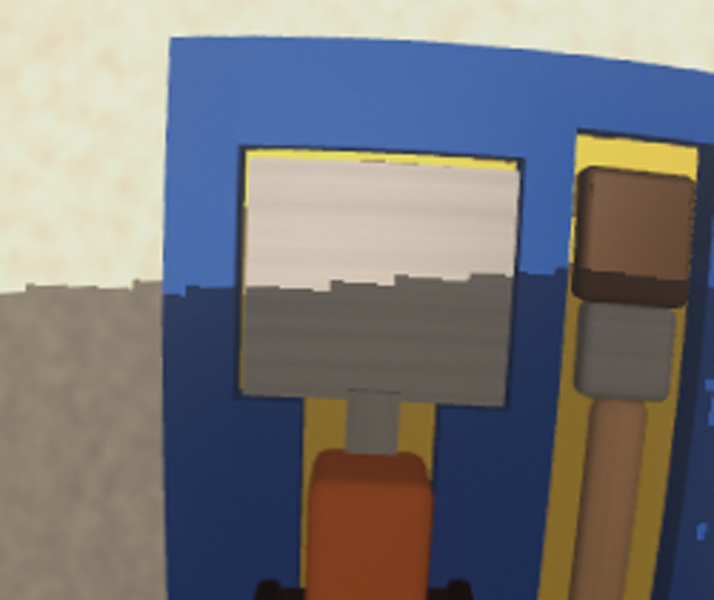

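Well aligned: the blade (245–520, 160–405) sits inside the cut-out outline (240–523, 147–407). A quick numeric check of the margins before lowering.

```bash
cat > m2.py <<'E'
from h import *
f=lambda p:(150+p[0]/2.856,40+p[1]/2.857)
s,r=tool();zz=s["position"][2]
L=lambda ps,z:np.array([wray(f(p),z)[:2] for p in ps])
a=L(((246,160),(520,170),(505,407),(243,396)),zz+14);b=L(((241,147),(523,158),(508,408),(237,396)),20)
t=np.deg2rad(92.1);R2=np.array([[np.cos(t),np.sin(t)],[-np.sin(t),np.cos(t)]])
print("blade",(R2@(a-b.mean(0)).T).T.round(1));print("cut",(R2@(b-b.mean(0)).T).T.round(1),b.mean(0))
h=L(((309,500),(431,500)),zz+36).mean(0);k=L(((303,500),(435,440)),20);print("handle",(R2@(h-b.mean(0))).round(1),"slot",(R2@(k-b.mean(0)).T).T.round(1))
E
python3 m2.py
```

```text
blade [[ 21.6  25.2]
 [ 22.1 -25.1]
 [-22.8 -25.2]
 [-22.8  24.7]]
cut [[ 24.7  27.5]
 [ 25.1 -27.2]
 [-25.  -27.4]
 [-24.8  27.1]] [428.0468184   95.10115115]
handle [-35.5   0.2] slot [[-46.1  13.3]
 [-32.3 -13.1]]
```

Centred within 0.5 mm. Lowering gently.

Emit:
arm_command(increments="0 0 0 0 0.003 0 1; 0 0 0 0 0.006 0 1; 0 0 0 0 0.009 0 1; 0 0 0 0 0.011 0 1; 0 0 0 0 0.013 0 1")

```text
clock: 15.35
position: [430.3, 28.7, 1.6]
ee_rot: [-0.707, 0.707, 0.028, -0.028]
wrist_force: [0.0, -0.2, -2.1]
opening: 21.6
```

Emit:
arm_command(increments="0 0 0 0 0.001 0 1; 0 0 0 0 0.002 0 1; 0 0 0 0 0.003 0 1; 0 0 0 0 0.003 0 1")

```text
clock: 15.68
position: [430.3, 28.7, -1.2]
ee_rot: [0.707, -0.707, -0.028, 0.028]
wrist_force: [0.1, 0.3, -1.3]
opening: 21.9
```

Emit:
arm_command(increments="0 0 0 0 0.001 0 1; 0 0 0 0 0.001 0 1; 0 0 0 0 0.001 0 1")

```text
clock: 15.93
position: [430.6, 28.7, -1.9]
ee_rot: [0.707, -0.706, -0.028, 0.028]
wrist_force: [0.1, -0.1, 1.6]
opening: 21.5
```

Emit:
arm_command(increments="0 0 0 0 0.001 0 1; 0 0 0 0 0.001 0 1; 0 0 0 0 0.001 0 1")

```text
clock: 16.18
position: [430.6, 28.6, -2.1]
ee_rot: [0.707, -0.706, -0.028, 0.028]
wrist_force: [-7.6, -2.6, 19.9]
opening: 21.9
```

Emit:
arm_command(increments="0 0 0 0 -0.001 0 1; 0 0 0 0 -0.001 0 0.2; 0 0 0 0 -0.001 0 0.2; 0 0 0 0 -0.001 0 0.2; 0 0 0 0 -0.001 0 0.2")

```text
clock: 16.6
position: [430.4, 28.8, -2.2]
ee_rot: [0.707, -0.707, -0.028, 0.028]
wrist_force: [0.0, 0.6, 0.8]
opening: 33.6
```

Emit:
arm_command(increments="0 0 0 0 -0.002 0 0.1; 0 0 0 0 -0.02 0 0; 0 0 0 0 -0.04 0 0; 0 0 0 0 -0.07 0 0; 0 0 0 0 -0.1 0 0")

```text
clock: 17.02
position: [429.8, 28.4, 98.8]
ee_rot: [-0.706, 0.707, 0.028, -0.029]
wrist_force: [0.2, 0.9, 0.3]
opening: 43.0
```

```bash
python3 - <<'E'
from h import *
s,r=tool();print(s["position"],s["clock"],s["opening"],s["wrist_force"]);im=imaging.snapshot("wrist");cv2.imwrite("pics/w9.png",im);st=imaging.snapshot("side")
o=np.zeros((600,800,3),np.uint8);o[:,:400]=cv2.resize(im[60:360,180:380],(400,600),interpolation=cv2.INTER_CUBIC);o[:400,400:]=cv2.resize(st[190:270,190:270],(400,400),interpolation=cv2.INTER_CUBIC)
cv2.imwrite("pics/m9.png",o)
E
```

```text
[429.75389238  28.40163724  98.84231968] 17.0167 43.039593308536645 [0.16478231 0.85690029 0.30237471]
```

View pics/m9.png

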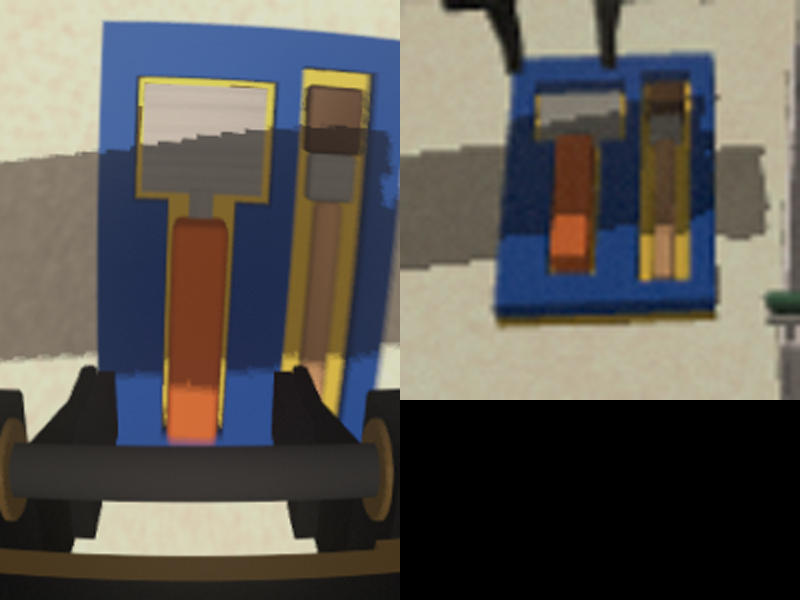

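The scraper is home: a yellow margin shows all round the blade and handle (wrist 135–275, 78–440), and the brush is undisturbed. Next I raise with the fingers shut, align with the scale and go to the outer side of the yellow paddle.

Emit:
arm_command(increments="0 0.02 0 0 -0.04 0 1; 0 0.04 0 0 -0.08 0 1; 0 0.06 0 0 -0.12 0 1; 0 0.08 0 0 -0.16 0 1; 0 0.103 0 0 -0.2 0 1")

```text
clock: 17.53
position: [429.9, 28.6, 299.5]
ee_rot: [0.707, -0.707, 0.009, -0.008]
wrist_force: [1.0, -0.6, -0.6]
opening: 18.2
```

Emit:
arm_command(increments="0 0 0 0.029 0 0.027 1; 0 0 0 0.058 0 0.054 1; 0 0 0 0.087 0 0.081 1; 0 0 0 0.116 0 0.108 1; 0 0 0 0.145 0 0.135 1")

```text
clock: 17.95
position: [579.7, 162.0, 297.0]
ee_rot: [0.707, -0.707, 0.008, -0.008]
wrist_force: [-0.2, 0.0, 0.7]
opening: 0.2
```

Emit:
arm_command(increments="0 0 0 0 0.01 0 1; 0 0 0 0 0.01 0 1; 0 0 0 0 0.01 0 1; 0 0 0 0 0.01 0 1")

```text
clock: 18.28
position: [578.2, 159.2, 288.5]
ee_rot: [0.707, -0.707, 0.008, -0.009]
wrist_force: [-1.0, -0.8, 0.6]
opening: 0.4
```

```bash
python3 - <<'E'
from h import *
s,r=tool();print(s["position"],s["clock"],s["opening"],s["qpos"].round(2));print(r.round(3));im=imaging.snapshot("wrist");cv2.imwrite("pics/w10.png",im)
cv2.imwrite("pics/w10b.png",cv2.resize(im,(560,420)))
print(imaging.search_frame("wrist","left_paddle"))
h=blob(im,(15,120,60),(24,255,255))
for c in h[:5]:
    print(cv2.boundingRect(c),[wray(p.astype(float),z)[:2].round().tolist() for p in (c[:,0].min(0),c[:,0].max(0)) for z in(260,195)])
E
```

```text
[578.23221552 159.2205376  288.53148787] 18.2833 0.38729976095475893 [-0.68  0.25  0.42  1.4  -0.1   1.51 -0.29]
[[ 1.     0.     0.024]
 [-0.024  0.     1.   ]
 [ 0.    -1.     0.   ]]
[{'xy': [385.5, 201.7], 'confidence': 0.73}]
(468, 57, 54, 115) [[721.0, 287.0], [764.0, 302.0], [781.0, 202.0], [842.0, 191.0]]
(96, 327, 308, 23) [[407.0, 64.0], [355.0, 12.0], [689.0, 38.0], [723.0, -22.0]]
(324, 145, 89, 10) [[610.0, 218.0], [620.0, 212.0], [674.0, 212.0], [703.0, 204.0]]
(330, 236, 24, 19) [[615.0, 153.0], [626.0, 127.0], [633.0, 138.0], [650.0, 108.0]]
(205, 213, 11, 43) [[527.0, 172.0], [512.0, 153.0], [532.0, 140.0], [517.0, 111.0]]
```

View pics/w10b.png

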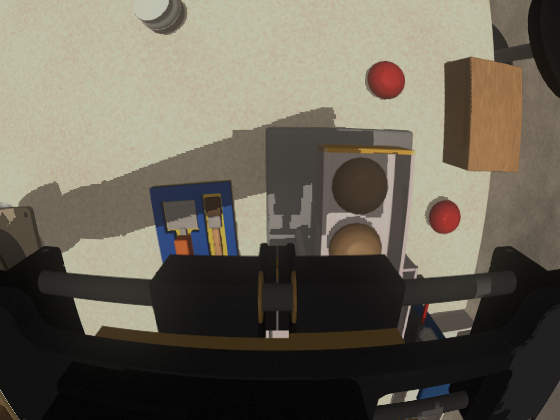

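Wrist view: tray with the scraper home at (190,230), trough with its stones at (360,210). The shut fingers at (277,250) are on the outer side, with the paddle hidden beneath the hand. That was my twelfth picture, so from here I use numbers. Lowering, then pushing slowly.

Emit:
arm_command(increments="0 0 0 0 0.02 0 1; 0 0 0 0 0.04 0 1; 0 0 0 0 0.055 0 1; 0 0 0 0 0.068 0 1; 0 0 0 0 0.072 0 1")

```text
clock: 18.8
position: [577.5, 159.7, 215.0]
ee_rot: [0.707, -0.707, 0.009, -0.008]
wrist_force: [-0.1, -0.8, -0.7]
opening: 0.6
```

Emit:
arm_command(increments="0 0 0 0 0 -0.006 1; 0 0 0 0 0 -0.012 1; 0 0 0 0 0 -0.018 1; 0 0 0 0 0 -0.024 1; 0 0 0 0 0 -0.03 1")

```text
clock: 19.22
position: [578.9, 134.1, 219.2]
ee_rot: [0.709, -0.705, 0.005, -0.009]
wrist_force: [0.6, 10.8, 8.1]
opening: 0.4
```

Emit:
arm_command(increments="0 0 0 0 0 -0.006 1; 0 0 0 0 0 -0.012 1; 0 0 0 0 0 -0.018 1; 0 0 0 0 0 -0.024 1; 0 0 0 0 0 -0.03 1")

```text
clock: 19.63
position: [578.1, 101.8, 218.4]
ee_rot: [0.708, -0.706, 0.006, -0.009]
wrist_force: [0.0, 6.6, 4.6]
opening: 0.3
```

Emit:
arm_command(increments="0 0 0 0 0 -0.006 1; 0 0 0 0 0 -0.012 1; 0 0 0 0 0 -0.018 1; 0 0 0 0 0 -0.024 1; 0 0 0 0 0 -0.028 1")

```text
clock: 20.05
position: [577.0, 71.7, 217.1]
ee_rot: [0.707, -0.707, 0.008, -0.009]
wrist_force: [0.3, 3.8, 2.9]
opening: 0.7
```

Emit:
arm_command(increments="0 0 0 0 0 -0.006 1; 0 0 0 0 0 -0.012 1; 0 0 0 0 0 -0.016 1; 0 0 0 0 0 -0.02 1; 0 0 0 0 0 -0.024 1")

```text
clock: 20.47
position: [575.5, 48.1, 215.4]
ee_rot: [0.707, -0.707, 0.009, -0.008]
wrist_force: [0.2, 2.6, -1.7]
opening: 0.5
```

```bash
cat > look.py <<'E'
import sys
from h import *
s,r=tool();print(s["position"].round(1),s["clock"],s["wrist_force"].round(1))
for c in("side","top"):
    im=imaging.snapshot(c);cv2.imwrite(f"pics/{sys.argv[1]}_{c}.png",im)
    print(c,"nod",[(np.round(d["xy"]).tolist(),round(d["confidence"],2)) for d in imaging.search_frame(c,"nodule1") if d["confidence"]>.3])
im=cv2.imread(f"pics/{sys.argv[1]}_side.png")
for n,lo,hi in(("yellow",(17,140,60),(30,255,255)),("green",(60,90,25),(90,255,140))):
    print(n,[cv2.boundingRect(c) for c in blob(im,lo,hi)[:5]])
E
python3 look.py L1; python3 - <<'E'
from h import *
im=cv2.imread("pics/side0.png")
for n,lo,hi in(("yellow",(17,140,60),(30,255,255)),("green",(60,90,25),(90,255,140))): print("start",n,[cv2.boundingRect(c) for c in blob(im,lo,hi)[:5]])
E
```

```text
[575.5  48.1 215.4] 20.4667 [ 0.2  2.6 -1.7]
side nod [([282.0, 226.0], 0.83), ([304.0, 264.0], 0.67), ([309.0, 288.0], 0.64)]
top nod [([184.0, 179.0], 0.83), ([358.0, 194.0], 0.81), ([327.0, 192.0], 0.79), ([382.0, 194.0], 0.68), ([286.0, 223.0], 0.65), ([250.0, 145.0], 0.61)]
yellow [(227, 110, 26, 19), (268, 161, 14, 18), (245, 207, 3, 39), (238, 214, 3, 32)]
green [(354, 0, 47, 52), (335, 0, 15, 47), (211, 357, 15, 18), (317, 3, 8, 24)]
start yellow [(227, 110, 30, 19), (268, 142, 14, 29), (217, 209, 18, 35), (291, 144, 25, 11), (244, 207, 4, 39)]
start green [(354, 0, 47, 61), (335, 0, 15, 48), (211, 357, 15, 18), (317, 3, 8, 23)]
```

Emit:
arm_command(increments="0 0 0 0 0 -0.004 1; 0 0 0 0 0 -0.008 1; 0 0 0 0 0 -0.012 1; 0 0 0 0 0 -0.014 1; 0 0 0 0 0 -0.016 1")

```text
clock: 21.08
position: [575.6, 31.8, 216.0]
ee_rot: [-0.707, 0.707, -0.008, 0.008]
wrist_force: [0.6, 3.7, -0.4]
opening: 0.6
```

Emit:
arm_command(increments="0 0 0 0 0 -0.002 1; 0 0 0 0 0 -0.004 1; 0 0 0 0 0 -0.005 1; 0 0 0 0 0 -0.006 1; 0 0 0 0 0 -0.006 1")

```text
clock: 21.5
position: [575.5, 27.2, 215.9]
ee_rot: [0.707, -0.707, 0.008, -0.008]
wrist_force: [-0.1, 4.7, -0.5]
opening: 0.6
```

Emit:
arm_command(increments="0 0 0 0 0 -0.003 1; 0 0 0 0 0 -0.004 1; 0 0 0 0 0 -0.004 1; 0 0 0 0 0 -0.004 1; 0 0 0 0 0 -0.004 1")

```text
clock: 21.92
position: [575.4, 25.7, 215.9]
ee_rot: [0.708, -0.706, 0.007, -0.007]
wrist_force: [0.1, 11.9, -1.2]
opening: 1.0
```

```bash
python3 look.py L2
```

```text
[575.4  25.7 215.9] 21.9167 [ 0.1 11.9 -1.2]
side nod [([287.0, 227.0], 0.74), ([306.0, 262.0], 0.73), ([327.0, 171.0], 0.65), ([310.0, 288.0], 0.57), ([367.0, 216.0], 0.45)]
top nod [([322.0, 193.0], 0.83), ([184.0, 178.0], 0.83), ([358.0, 193.0], 0.81), ([381.0, 194.0], 0.74), ([292.0, 216.0], 0.63), ([249.0, 144.0], 0.63), ([310.0, 191.0], 0.35)]
yellow [(227, 109, 26, 20), (267, 171, 15, 12), (244, 207, 4, 39), (238, 211, 3, 35), (312, 135, 9, 4)]
green [(354, 0, 47, 53), (334, 0, 16, 43), (211, 357, 15, 18), (317, 4, 8, 23)]
```

Stop reached (force rising to 12 N) and held. I back off gently, raise, and let the pan settle.

Emit:
arm_command(increments="0 0 0 0 0 0.01 1; 0 0 0 0 0 0.025 1; 0 0 0 0 0 0.04 1; 0 0 0 0 0 0.055 1; 0 0 0 0 0 0.07 1")

```text
clock: 22.53
position: [577.0, 92.8, 216.0]
ee_rot: [-0.707, 0.707, -0.008, 0.008]
wrist_force: [-0.7, 2.4, -1.3]
opening: 0.3
```

Emit:
arm_command(increments="0 0 0 0 0 0.015 1; 0 0 0 0 0 0.03 1; 0 0 0 0 0 0.045 1; 0 0 0 0 0 0.06 1; 0 0 0 0 0 0.07 1")

```text
clock: 22.95
position: [578.5, 164.3, 215.9]
ee_rot: [-0.707, 0.707, -0.008, 0.008]
wrist_force: [0.4, 0.5, -0.5]
opening: 0.4
```

Emit:
arm_command(increments="0 0 0 0 -0.03 0 1; 0 0 0 0 -0.06 0 1; 0 0 0 0 -0.09 0 1; 0 0 0 -0.03 -0.095 0 1; 0 0 0 -0.065 -0.095 0 1")

```text
clock: 23.37
position: [515.2, 163.3, 312.8]
ee_rot: [-0.707, 0.707, -0.008, 0.01]
wrist_force: [-0.7, -0.4, 0.7]
opening: 0.6
```

Emit:
arm_command(increments="0 0 0 -0.035 0 -0.02 1; 0 0 0 -0.06 0 -0.05 1; 0 0 0 -0.08 0 -0.085 1; 0 0 0 -0.09 0 -0.125 1; 0 0 0 -0.09 0 -0.165 1")

```text
clock: 23.78
position: [418.2, -0.3, 311.5]
ee_rot: [0.708, -0.707, 0.007, -0.008]
wrist_force: [0.9, -0.1, 0.7]
opening: 0.5
```

```bash
python3 look.py L3
```

```text
[ 4.182e+02 -3.000e-01  3.115e+02] 23.7833 [ 0.9 -0.1  0.7]
side nod [([308.0, 285.0], 0.84), ([285.0, 228.0], 0.72), ([304.0, 264.0], 0.62), ([300.0, 165.0], 0.54), ([367.0, 216.0], 0.45), ([325.0, 172.0], 0.44)]
top nod [([381.0, 194.0], 0.87), ([320.0, 191.0], 0.76), ([288.0, 215.0], 0.7), ([183.0, 178.0], 0.58), ([360.0, 194.0], 0.52), ([248.0, 144.0], 0.49)]
yellow [(268, 143, 14, 28), (291, 144, 25, 11), (242, 110, 15, 17), (244, 207, 4, 39), (238, 212, 3, 34)]
green [(354, 0, 47, 55), (335, 0, 15, 46), (211, 357, 15, 18), (318, 7, 7, 20)]
```

```bash
python3 - <<'E'
from h import *
for f,ps in(("top",[(216,195),(240,195),(361,195),(384,193),(288,215),(320,191)]),("side",[(301,157),(301,171),(285,228),(300,165)])):
    a=cv2.imread(f"pics/{f}0.png");b=cv2.imread(f"pics/L3_{f}.png")
    for x,y in ps: print(f,(x,y),a[y-3:y+4,x-3:x+4].mean((0,1)).round(),b[y-3:y+4,x-3:x+4].mean((0,1)).round())
hs=cv2.cvtColor(cv2.imread("pics/L3_side.png"),cv2.COLOR_BGR2HSV)
E
```

```text
top (216, 195) [38. 61. 81.] [116. 127. 126.]
top (240, 195) [ 39.  74. 104.] [119. 129. 126.]
top (361, 195) [34. 67. 92.] [35. 69. 94.]
top (384, 193) [ 41.  79. 109.] [ 42.  81. 112.]
top (288, 215) [120. 128. 123.] [42. 66. 87.]
top (320, 191) [ 92. 108. 120.] [36. 70. 99.]
side (301, 157) [60. 81. 99.] [126. 142. 157.]
side (301, 171) [ 65.  95. 121.] [152. 161. 173.]
side (285, 228) [140. 149. 161.] [ 67.  90. 109.]
side (300, 165) [ 61.  90. 114.] [152. 161. 173.]
```

Emit:
arm_command(increments="0 0 0 0 0 -0.04 1; 0 0 0 0 0 -0.08 1; 0 0 0 0 0 -0.12 1; 0 0 0 0 0 -0.16 1; 0 0 0 0 0 -0.2 1")

```text
clock: 24.4
position: [415.4, -199.8, 311.1]
ee_rot: [-0.707, 0.707, -0.007, 0.008]
wrist_force: [2.1, 0.6, 0.5]
opening: 0.2
```

Emit:
arm_command(increments="0 0 0 0.03 0 -0.03 1; 0 0 0 0.06 0 -0.055 1; 0 0 0 0.09 0 -0.075 1; 0 0 0 0.12 0 -0.085 1; 0 0 0 0.15 0 -0.085 1")

```text
clock: 24.82
position: [565.2, -288.5, 309.3]
ee_rot: [-0.707, 0.707, -0.009, 0.007]
wrist_force: [-0.6, 0.9, 2.1]
opening: 0.4
```

Emit:
arm_command(increments="0 0 0 0 0 0 1; 0 0 0 0 0 0 1; 0 0 0 0 0 0 1; 0 0 0 0 0 0 1")

```text
clock: 25.15
position: [562.9, -287.1, 311.4]
ee_rot: [0.707, -0.707, 0.008, -0.008]
wrist_force: [-1.4, 0.8, -0.1]
opening: 0.2
```

Left trough is empty and both stones are in the pan. Lowering beside the green paddle, with a pause meanwhile so the pan settles.

Emit:
arm_command(increments="0 0 0 0.007 0.025 0 1; 0 0 0 0.007 0.05 0 1; 0 0 0 0.007 0.075 0 1; 0 0 0 0.007 0.09 0 1; 0 0 0 0.007 0.095 0 1")

```text
clock: 25.57
position: [569.1, -286.1, 214.6]
ee_rot: [0.708, -0.706, 0.008, -0.008]
wrist_force: [0.2, 0.9, 0.1]
opening: 0.3
```

Emit:
arm_command(increments="0 0 0 0 0 0 1; 0 0 0 0 0 0 1; 0 0 0 0 0 0 1; 0 0 0 0 0 0 1; 0 0 0 0 0 0 1")

```text
clock: 25.98
position: [570.5, -287.8, 216.9]
ee_rot: [-0.707, 0.707, -0.008, 0.009]
wrist_force: [0.1, 0.3, -0.7]
opening: 0.5
```

```bash
python3 look.py R0
```

```text
[ 570.5 -287.8  216.9] 25.9833 [ 0.1  0.3 -0.7]
side nod [([309.0, 288.0], 0.67), ([289.0, 220.0], 0.61), ([306.0, 265.0], 0.55), ([224.0, 211.0], 0.51)]
top nod [([319.0, 192.0], 0.81), ([290.0, 215.0], 0.8), ([185.0, 180.0], 0.7), ([250.0, 142.0], 0.66), ([379.0, 194.0], 0.62), ([357.0, 195.0], 0.56)]
yellow [(296, 143, 20, 12)]
green [(354, 0, 47, 56), (335, 0, 15, 42), (211, 357, 15, 18), (317, 4, 8, 23)]
```

Emit:
arm_command(increments="0 0 0 0 0 0.01 1; 0 0 0 0 0 0.018 1; 0 0 0 0 0 0.024 1; 0 0 0 0 0 0.03 1; 0 0 0 0 0 0.036 1")

```text
clock: 26.6
position: [571.1, -255.1, 218.2]
ee_rot: [-0.705, 0.709, -0.008, 0.01]
wrist_force: [-0.2, -12.6, 9.2]
opening: 0.8
```

Emit:
arm_command(increments="0 0 0 0 0 0.006 1; 0 0 0 0 0 0.012 1; 0 0 0 0 0 0.018 1; 0 0 0 0 0 0.024 1; 0 0 0 0 0 0.03 1")

```text
clock: 27.02
position: [571.8, -223.2, 217.2]
ee_rot: [-0.706, 0.708, -0.008, 0.009]
wrist_force: [-0.6, -5.9, 4.4]
opening: 0.4
```

Emit:
arm_command(increments="0 0 0 0 0 0.006 1; 0 0 0 0 0 0.012 1; 0 0 0 0 0 0.018 1; 0 0 0 0 0 0.023 1; 0 0 0 0 0 0.027 1")

```text
clock: 27.43
position: [572.4, -194.3, 216.3]
ee_rot: [-0.707, 0.707, -0.008, 0.008]
wrist_force: [-0.5, -3.0, 2.1]
opening: 0.2
```

Emit:
arm_command(increments="0 0 0 0 0 0.004 1; 0 0 0 0 0 0.009 1; 0 0 0 0 0 0.014 1; 0 0 0 0 0 0.019 1; 0 0 0 0 0 0.024 1")

```text
clock: 27.85
position: [572.6, -170.0, 215.5]
ee_rot: [0.707, -0.707, 0.008, -0.008]
wrist_force: [-0.5, -4.1, -1.2]
opening: -0.1
```

Emit:
arm_command(increments="0 0 0 0 0 0.004 1; 0 0 0 0 0 0.008 1; 0 0 0 0 0 0.012 1; 0 0 0 0 0 0.015 1; 0 0 0 0 0 0.017 1")

```text
clock: 28.27
position: [573.3, -153.0, 215.9]
ee_rot: [0.707, -0.707, 0.008, -0.008]
wrist_force: [0.2, -2.5, -0.5]
opening: 0.6
```

Emit:
arm_command(increments="0 0 0 0 0 0.002 1; 0 0 0 0 0 0.004 1; 0 0 0 0 0 0.005 1; 0 0 0 0 0 0.006 1; 0 0 0 0 0 0.006 1")

```text
clock: 28.68
position: [573.4, -147.3, 216.0]
ee_rot: [0.707, -0.707, 0.008, -0.008]
wrist_force: [1.1, -2.3, -0.1]
opening: 0.1
```

Emit:
arm_command(increments="0 0 0 0 0 0 1; 0 0 0 0 0 0 1; 0 0 0 0 0 0 1; 0 0 0 0 0 0 1; 0 0 0 0 0 0 1")

```text
clock: 29.1
position: [573.4, -147.6, 216.0]
ee_rot: [0.707, -0.707, 0.008, -0.008]
wrist_force: [0.3, -2.7, 0.1]
opening: 0.5
```

Emit:
arm_command(increments="0 0 0 0 0 0.002 1; 0 0 0 0 0 0.003 1; 0 0 0 0 0 0.004 1; 0 0 0 0 0 0.004 1; 0 0 0 0 0 0.004 1")

```text
clock: 29.52
position: [573.4, -144.2, 216.0]
ee_rot: [-0.707, 0.707, -0.008, 0.008]
wrist_force: [1.0, -5.3, -0.8]
opening: 0.5
```

```bash
python3 look.py R1
```

```text
[ 573.4 -144.2  216. ] 29.5167 [ 1.  -5.3 -0.8]
side nod [([285.0, 227.0], 0.68), ([334.0, 238.0], 0.57), ([308.0, 261.0], 0.42)]
top nod [([300.0, 206.0], 0.69), ([184.0, 180.0], 0.65), ([287.0, 217.0], 0.59), ([251.0, 144.0], 0.57), ([318.0, 195.0], 0.51)]
yellow [(227, 111, 24, 18), (293, 143, 23, 12), (244, 207, 4, 39), (238, 211, 4, 35)]
green [(354, 0, 47, 64), (335, 0, 15, 38), (211, 357, 15, 18), (293, 220, 18, 18), (266, 208, 15, 27)]
```

Emit:
arm_command(increments="0 0 0 0 0 0.002 1; 0 0 0 0 0 0.003 1; 0 0 0 0 0 0.003 1; 0 0 0 0 0 0.003 1; 0 0 0 0 0 0.003 1")

```text
clock: 30.13
position: [573.3, -142.9, 216.1]
ee_rot: [-0.706, 0.708, -0.009, 0.009]
wrist_force: [-0.2, -10.0, -0.6]
opening: 0.6
```

Emit:
arm_command(increments="0 0 0 0 0 -0.01 1; 0 0 0 0 0 -0.025 1; 0 0 0 0 0 -0.04 1; 0 0 0 0 0 -0.055 1; 0 0 0 0 0 -0.07 1")

```text
clock: 30.55
position: [572.1, -210.9, 215.9]
ee_rot: [0.707, -0.707, 0.008, -0.008]
wrist_force: [-0.0, -1.2, -1.7]
opening: 0.4
```

Emit:
arm_command(increments="0 0 0 0 0 -0.015 1; 0 0 0 0 0 -0.03 1; 0 0 0 0 0 -0.045 1; 0 0 0 0 0 -0.06 1; 0 0 0 0 0 -0.075 1")

```text
clock: 30.97
position: [570.5, -285.4, 215.6]
ee_rot: [0.708, -0.706, 0.008, -0.008]
wrist_force: [0.3, -0.1, -0.7]
opening: 0.7
```

Emit:
arm_command(increments="0 0 0 0 -0.03 0 1; 0 0 0 0 -0.06 0 1; 0 0 0 0 -0.09 0 1; 0 0 0 -0.03 -0.095 0 1; 0 0 0 -0.07 -0.095 0 1")

```text
clock: 31.38
position: [502.6, -283.3, 312.3]
ee_rot: [-0.706, 0.708, -0.006, 0.007]
wrist_force: [-0.2, 0.9, 2.1]
opening: 0.5
```

Emit:
arm_command(increments="0 0 0 -0.02 0 -0.02 1; 0 0 0 -0.02 0 -0.06 1; 0 0 0 -0.02 0 -0.1 1; 0 0 0 -0.02 0 -0.14 1; 0 0 0 -0.02 0 -0.18 1")

```text
clock: 31.8
position: [477.1, -463.9, 310.4]
ee_rot: [0.708, -0.706, 0.006, -0.007]
wrist_force: [0.3, 0.6, 1.4]
opening: 0.7
```

```bash
python3 look.py F; python3 - <<'E'
from h import *
for f,ps in(("top",[(216,195),(240,195),(361,195),(384,193)]),("side",[(301,157),(301,171),(305,262),(307,286)])):
    a=cv2.imread(f"pics/{f}0.png");b=cv2.imread(f"pics/F_{f}.png")
    for x,y in ps: print(f,(x,y),a[y-3:y+4,x-3:x+4].mean((0,1)).round(),b[y-3:y+4,x-3:x+4].mean((0,1)).round())
# brown blobs in top pan region and side; pan rim change
b=cv2.imread("pics/F_top.png");hs=cv2.cvtColor(b,cv2.COLOR_BGR2HSV);mk=cv2.inRange(hs,(5,90,20),(22,255,190));mk[:, :255]=0;mk[:,345:]=0;mk[:160]=0;mk[235:]=0
cs,_=cv2.findContours(mk,0,2);print("pan brown",[(cv2.boundingRect(c),cv2.contourArea(c)) for c in cs if cv2.contourArea(c)>30])
for l in("scraper","brush","bottle","jar","beaker","scoop","fossil","tray"):
    print(l,[(np.round(d["xy"]).tolist(),round(d["confidence"],2)) for d in imaging.search_frame("top",l)][:2],[(np.round(d["xy"]).tolist(),round(d["confidence"],2)) for d in imaging.search_frame("side",l)][:2])
E
```

```text
[ 477.1 -463.9  310.4] 31.8 [0.3 0.6 1.4]
side nod [([284.0, 230.0], 0.8), ([299.0, 240.0], 0.79), ([331.0, 239.0], 0.74), ([367.0, 213.0], 0.51), ([223.0, 386.0], 0.32)]
top nod [([320.0, 195.0], 0.83), ([286.0, 218.0], 0.71), ([181.0, 180.0], 0.7), ([299.0, 202.0], 0.52)]
yellow [(268, 142, 14, 29), (230, 110, 27, 18), (291, 144, 25, 11), (244, 207, 4, 39), (238, 210, 3, 36)]
green [(354, 0, 47, 63), (335, 0, 15, 39), (211, 357, 16, 18), (318, 7, 7, 20)]
top (216, 195) [38. 61. 81.] [121. 132. 131.]
top (240, 195) [ 39.  74. 104.] [124. 134. 131.]
top (361, 195) [34. 67. 92.] [125. 135. 131.]
top (384, 193) [ 41.  79. 109.] [121. 132. 131.]
side (301, 157) [60. 81. 99.] [146. 164. 181.]
side (301, 171) [ 65.  95. 121.] [175. 185. 199.]
side (305, 262) [ 69.  98. 121.] [174. 184. 198.]
side (307, 286) [ 80. 114. 141.] [172. 183. 196.]
pan brown [((277, 208, 18, 18), 232.0), ((292, 196, 19, 18), 236.5), ((309, 186, 19, 18), 239.5), ((292, 167, 18, 18), 227.0)]
scraper [([255.0, 278.0], 0.64)] []
brush [([253.0, 259.0], 0.76)] [([243.0, 221.0], 0.59)]
bottle [([438.0, 262.0], 0.95), ([247.0, 261.0], 0.21)] [([222.0, 385.0], 0.56), ([298.0, 165.0], 0.41)]
jar [([141.0, 282.0], 0.97)] [([277.0, 129.0], 0.51), ([309.0, 254.0], 0.38)]
beaker [([123.0, 227.0], 0.63)] [([184.0, 381.0], 0.6)]
scoop [([123.0, 225.0], 0.72), ([420.0, 292.0], 0.62)] [([183.0, 381.0], 0.96), ([284.0, 228.0], 0.63)]
fossil [([419.0, 294.0], 0.57), ([260.0, 276.0], 0.27)] [([307.0, 401.0], 0.95), ([308.0, 252.0], 0.6)]
tray [([270.0, 267.0], 0.92), ([439.0, 206.0], 0.16)] [([240.0, 227.0], 0.76)]
```

```bash
python3 - <<'E'
from h import *
g=lambda n:cv2.cvtColor(cv2.imread(f"pics/{n}.png"),cv2.COLOR_BGR2GRAY)
imaging.snapshot("side");a=g("side0")
for nm,(x,y,w,h) in(("pan corner FL",(262,192,18,16)),("pan corner FR",(332,192,16,16)),("green paddle",(262,246,24,10)),("yellow paddle",(264,138,22,36)),("tray fixed ref",(205,198,25,16))):
    for f in("L3_side","F_side"):
        T=cv2.resize(a[y:y+h,x:x+w],None,fx=4,fy=4,interpolation=cv2.INTER_CUBIC);S=cv2.resize(g(f)[y-12:y+h+16,x-5:x+w+5],None,fx=4,fy=4,interpolation=cv2.INTER_CUBIC)
        m=cv2.matchTemplate(S,T,cv2.TM_CCOEFF_NORMED);_,v,_,p=cv2.minMaxLoc(m);print(nm,f,"dx",p[0]/4-5,"dy",p[1]/4-12,round(v,2))
m=imaging.camera_model("side");K=np.array(m["mtx"]);P=np.linalg.inv(np.array(m["pose"]))
pr=lambda q:(lambda u:u[:2]/u[2])(K@(P@np.r_[q,1])[:3])
print("expected px for 25mm",pr([556,46,120]),pr([556,46,95]))
d=cv2.absdiff(cv2.imread("pics/top0.png"),cv2.imread("pics/F_top.png")).max(2)
mk=(cv2.GaussianBlur(d,(5,5),0)>45).astype(np.uint8);cs,_=cv2.findContours(mk,0,2);print([cv2.boundingRect(c) for c in cs if cv2.contourArea(c)>25])
E
```

```text
pan corner FL L3_side dx 0.0 dy 4.0 0.98
pan corner FL F_side dx 0.0 dy 7.0 0.95
pan corner FR L3_side dx 0.0 dy 4.0 0.93
pan corner FR F_side dx 0.0 dy -1.75 0.91
green paddle L3_side dx 0.0 dy 0.0 0.99
green paddle F_side dx 0.0 dy 0.0 0.98
yellow paddle L3_side dx 0.0 dy 0.0 1.0
yellow paddle F_side dx 0.0 dy 0.0 1.0
tray fixed ref L3_side dx 0.0 dy 0.0 0.98
tray fixed ref F_side dx 5.0 dy 0.5 0.38
expected px for 25mm [266.82767617 199.11076919] [266.9436622  205.35983018]
[(273, 401, 34, 19), (343, 396, 75, 24), (0, 348, 72, 72), (505, 278, 22, 46), (241, 271, 50, 17), (262, 228, 76, 6), (436, 220, 8, 6), (50, 209, 510, 211), (276, 185, 54, 42), (230, 185, 21, 22), (206, 185, 21, 21), (349, 183, 47, 23), (263, 163, 74, 23), (268, 156, 15, 5)]
```

Emit:
arm_command(increments="0 0 0 0 0 0 1; 0 0 0 0 0 0 1; 0 0 0 0 0 0 1; 0 0 0 0 0 0 1; 0 0 0 0 0 0 1")

```text
clock: 33.27
position: [476.1, -463.5, 310.9]
ee_rot: [0.707, -0.707, 0.008, -0.008]
wrist_force: [0.7, 0.5, -0.3]
opening: 0.3
```

```bash
python3 -c "
from rig import order
print(order.job_done())"
```

```text
the job is handed in; nothing more can be done
None
```

The job is done and handed in at about 33 s. The scraper is home in its cut-out, all four stones are in the pan, and both troughs are back level.

- **Scraper:** Three grasps were needed. The first two closed over the handle without touching it, because the real fingertips sit about 22 mm above the reported TCP. At placing, the scraper was centred to about 0.5 mm and lowered until it touched the floor. That touch briefly read 20 N, and I then let go. The close view afterwards showed an even yellow margin all round.
- **Pouring:** I pushed the left paddle to its stop, let the pan settle, then pushed the right one. The highest pushing force was about 15 N, at first contact with the right paddle, so both pushes briefly went over the 10 N in the description.
- **Last checks:**
  - The top picture shows four stones in the pan and nothing in either trough.
  - Both paddles are exactly at their starting pixels.
  - One pan corner sank 4 px after the first trough and 7 px at the end. About 6 px is expected for the full 25 mm, so the pan is on its stop.

**Checks that failed or disagreed:**
- The match on the other pan corner failed in the final picture.
- The fixed tray patch also failed to match, probably because of the arm's shadow.
- I did not check every bystander separately. Some network labels for them were mixed up, but nothing was touched knowingly.

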